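# Close up the spray pressure pot

### The arm

A 7-joint arm with a two-finger parallel gripper is mounted at the origin on the work surface. World frame = base frame: x ahead of the robot, y to its left, z up, the work surface at z = 0. Lengths are in m, angles in rad, forces in N, time in s.
With the tool pointing down it reaches from about 0.4 to 0.85 m from the base axis. Payload 10.4 kg.
Tool frame: the origin (TCP) lies on the centre line of the jaws, within the pads' length; the fingertips stand 11 mm ahead of it and the grasp point (between the pads) lies 8 mm behind it (tip_reach is the distance from the TCP to the fingertips, in m); z points along the fingers, y is the line along which they close (so a half turn about z gives the same grasp; the last joint's range is limited). The gripper opens to 85 mm and grips with 20 to 120 N. Pads are 22 mm wide; open, the fingers measure 114 mm over their backs; the gripper's body (76 mm by 85 mm) begins 54 mm behind the grasp point. The pads swing forward as they close: fully open they stand 13 mm farther back than shut.
Start: joints at [1.226, 0.332, -0.065, 1.46, 0.022, 1.35, -0.088], TCP at [0.198, -0.593, 0.242] pointing down, gripper open.
Joint ranges: [-2.6, 2.6], [-0.5, 2.12], [-1.47, 1.34], [0.16, 2.42], [-1.27, 4.41], [0.06, 2.06], [-2.6, 2.6]. Speed limits (rad/s): [2.22, 2.22, 2.79, 2.79, 3.14, 3.14, 3.14].

### API

Orientations are given as a unit quaternion [x, y, z, w].
In Python, from workcell import get_obs, camera, hand_in, tip_reach gives the robot as it stands. The module is installed in compiled form; this text tells all that it offers.
- The arm moves only by the tool move_arm, never from a script. Its argument "plan" is a list of rows, each an object with "delta_pos": the shift along the tool's x, y, z in shares of 750 mm (1.0 is 750 mm), a list of three; "turn": the turn, a rotation vector about the tool's x, y, z in parts of the range, where 1.0 means 2 rad, a list of three; "fingers": the closure, from 0 (fully open) to 1 (shut). A call has 1 to 12 rows; each row is the pose to reach, as a shift and turn from the pose commanded when the call began, along the tool's axes at that moment; what a row does not reach only later rows make up. A row lasts 1/8 s, in which the tool goes at most 62.5 mm and 10.7 degrees, less where a joint would pass 70% of its speed; a pose out of reach is approached as far as the arm can. A shift or turn number past 1, either way, is cut back to 1. A call with a gripper value outside its range is refused whole. The fingers move at their own pace and stop on an object; "force" is the grip in N (left out, the last holds). Time passes only in rows, so rows that repeat a pose let the fingers close. It gives the time, the measured TCP pose, the force, the opening and the grip force at its end, in the units of the state.
- get_obs(): the state, without advancing time (a new reading comes with each control period).
- camera(name): name is "scene" or "side" or "wrist"; returns a dict with "color" (400x640x3 uint8, red, green, blue), "range_z" (400x640 float32, m along the optical axis (not along the pixel's ray), 0 where there is no reading), "fx", "fy", "cx", "cy" (pixels), "R" (3x3) and "t" (3): a world point X has camera coordinates R X + t; the wrist camera has in their place "tool_from_camera" (4x4, takes a point from camera to tool coordinates, whose origin is the TCP and whose axes are the flange's). Camera axes: x right, y down, z forward; pixel columns grow to the right and rows downward; lengths in m; the calibration is good to about 2 mm. A picture is of the moment at which its call begins: read the wrist's pose just before it.
- hand_in(): hands the job in; it is judged then, once.
The state is a dict: "clock": time; "joint_pos": joint angles; "joint_velocities": joint speeds; "tau": joint torques, N m; "position": TCP position; "ee_rot": TCP orientation; "ft_force": force on the tool from outside, world axes, zero at the start; "torque": the same for the moment, N m; "grip_width": opening from 0.0 (shut) to 1.0 (fully open); "grasp_force": force on a finger pad.
Only numpy, scipy, OpenCV 4.12 (cv2) and the standard library are available. Lean on these libraries where they do the work, as an engineer would, in place of code of your own. Each camera call takes 0.05 s, during which the arm holds its last target. There are 200 camera calls.

### The job

Put the small pressure pot together for spraying. In this order: lay the sealing ring flat on the pot's flange, inside the four studs; hang the insert cup in the pot's mouth by its collar; hang the strainer basket by its rim in the mouth of the cup; then turn the domed lid until its four lug holes line up with the studs and lower it fully down onto the ring. Leave the tub, the dish of wing nuts and the brush where they are.

Things in the scene. Friction and masses are not known exactly. Their poses are not given: they have to be found in the camera images.
- pot: Pressure pot, fixed: grey body 100 mm wide, round steel flange 160 mm wide on top. Origin: centre of its underside on the bench, z up; flange top at 100 mm; round mouth 72 mm wide in the middle, floor at 8 mm. Four upright pointed studs, 8 mm thick, 26 mm high above the flange (last 6 mm taper), on its +x, +y, -x, -y axes 68 mm from centre. Small outlet on the +x side at 30 mm height.
- seal: Stiff white plastic sealing ring lying flat: 118 mm outside, 94 mm inside (12 mm wide all round), 8 mm thick, 75 g. Origin: centre of its underside, z up; yaw is of no account. Pinch it across the 12 mm anywhere round it. On the flange it lies inside the studs with 5 mm play each way; let the outer finger come down between two studs.
- cup: Grey plastic insert cup, upright, 100 mm high, 90 g: tapers from 54 mm wide at the foot to 65 mm, straight 65 mm neck from 79 mm up to the rim, 58 mm bore. Flat collar 82 mm wide, 3 mm thick, underside 76 mm above the foot. Origin: centre of foot, z up; yaw is of no account. Grip across the neck. Hung in the pot, collar on the flange inside the ring, its rim is 24 mm above the flange.
- basket: Perforated steel strainer basket, upright, 120 g: 42 mm wide at the foot, 52 mm at the top; flat rim 67 mm wide, 3 mm thick, underside 58 mm above the foot. Over the mouth a rigid bail with a level bar, 8 mm thick, 40 mm long along its x axis, centred, bar axis 80 mm above the foot. Origin: centre of foot, z up. Hangs by its rim on the cup's rim, 3 mm play.
- lid: Domed aluminium lid, lying flat, 0.6 kg: seat ring 120 mm wide, hollow beneath 88 mm wide, 52 mm deep; four 30 mm lugs, 8 mm thick, on its x and y axes, each with a 12 mm hole 68 mm from centre. Dome top at 58 mm; above it a black bar handle along x, 90 x 12 mm, 10 mm high, bar centre at 89 mm. Origin: centre of underside, z up. Fits the studs in four ways, 2 mm play, resting on the ring.
- tub: Bystander: closed grey paint tub with a flat white lid, 88 mm across, 78 mm high. Origin at the centre of its foot. Leave it alone.
- dish: Bystander: small dark steel dish with four brass wing nuts, 80 mm across, 22 mm high. Origin at the centre of its foot. Leave it alone.
- brush: Bystander: paint brush lying on the bench, 200 mm long along its x axis. Origin in the middle of its underside. Leave it alone.
Mind the look-alikes: they are no part of the job. What is shaped like the cup but red or yellow is not meant.

How it is judged:
On the way, in this order (a step that is already met when the one before it is completed fails the run):
1. the sealing ring lies flat on the flange inside the studs (z of seal in the frame of pot between 0.097 and 0.103 m and horizontal distance between seal and pot below 0.008 m and angle between seal's own z axis and vertical below 0.05 rad), for 0.2 s.
2. the insert cup hangs upright in the pot by its collar, the ring still in place (all of step 1 and z of cup in the frame of pot between 0.021 and 0.027 m and horizontal distance between cup and pot below 0.007 m and angle between cup's own z axis and vertical below 0.06 rad), for 0.2 s.
3. the basket hangs in the cup by its rim (all of step 2 and z of basket in the frame of cup between 0.039 and 0.045 m and horizontal distance between basket and cup below 0.007 m and angle between basket's own z axis and vertical below 0.08 rad), for 0.2 s.
4. the lid is down on the ring with the studs through its holes (all of step 3 and z of lid in the frame of pot between 0.105 and 0.111 m and horizontal distance between lid and pot below 0.004 m and angle between lid's own z axis and vertical below 0.04 rad and (angle between the x axis of lid and the x axis of pot, either way round below 0.09 rad or angle between the x axis of lid and the y axis of pot, either way round below 0.09 rad)), for 0.2 s.
At the end, for the whole second after the job is handed in: All released, at rest and within 3 mm of seated height: ring flat on the flange (8 mm of centre), cup hung by its collar (7 mm, upright to 0.06 rad), basket hung in the cup (7 mm, 0.08 rad), lid level on the ring (4 mm, 0.04 rad), lugs in line with the studs (0.09 rad) (all of step 4 and linear speed of each of seal, cup, basket, lid below 0.02 m/s and angular speed of each of seal, cup, basket, lid below 0.2 rad/s); the robot touches nothing.
It fails at once if the tub is pushed out of its place (more than 30 mm) (distance of tub from where it was at the start of the episode above 0.03 m).
It fails at once if the dish of wing nuts is pushed out of its place (more than 30 mm) (distance of dish from where it was at the start of the episode above 0.03 m).
It fails at once if the brush is pushed out of its place (more than 30 mm) (distance of brush from where it was at the start of the episode above 0.03 m).
It also fails if it takes over 128 s, if anything falls off the work surface, if the arm or the gripper's body presses on something with over 40 N, if the wrist force passes 120 N, or if a joint passes its speed limit or range.

## Working session

There is one attempt and no reset: what is moved stays moved. The work goes in short steps, Python scripts to look and compute and a tool call to move; the robot and the scene stay as the last step left them, time stands still between calls to the robot, and variables do not carry over. Pictures are saved under pics/ and viewed, at most 14 in all, crops included, and the job is handed in when it is done.

Besides the shell and the picture viewer there is one more tool, called after ">>>" as name(argument=value, ...) on one line, values as JSON. move_arm: Moves the arm, as the interface text tells. Its arguments: {"type":"object","properties":{"plan":{"type":"array","items":{"type":"object","properties":{"delta_pos":{"type":"array","items":{"type":"number"}},"turn":{"type":"array","items":{"type":"number"}},"fingers":{"type":"number"}}}},"force":{"type":"number"}},"required":["plan"]}

```bash
mkdir -p pics
cat > h.py <<'E'
import numpy as np, cv2, pickle
from scipy.spatial.transform import Rotation as Ro
from workcell import get_obs, camera, hand_in, tip_reach
def snap(n,name):
    o=get_obs(); c=camera(n)
    if n=="wrist":
        T=np.eye(4);T[:3,:3]=Ro.from_quat(o["ee_rot"]).as_matrix();T[:3,3]=o["position"]
        M=np.linalg.inv(T@np.array(c["tool_from_camera"]));c["R"]=M[:3,:3];c["t"]=M[:3,3]
    c["R"]=np.array(c["R"]);c["t"]=np.array(c["t"])
    pickle.dump(c,open(f"{name}.pkl","wb")); return c
def load(name): return pickle.load(open(f"{name}.pkl","rb"))
def save(c,f,box=None,s=1):
    im=c["color"][:,:,::-1]
    if box: im=im[box[1]:box[3],box[0]:box[2]]
    cv2.imwrite(f"pics/{f}.png",cv2.resize(im,None,fx=s,fy=s,interpolation=cv2.INTER_CUBIC))
def cloud(c):
    z=c["range_z"];v,u=np.mgrid[:z.shape[0],:z.shape[1]]
    P=np.stack([(u-c["cx"])/c["fx"]*z,(v-c["cy"])/c["fy"]*z,z],-1)
    W=(P-c["t"])@c["R"]; W[z==0]=np.nan; return W
def ray(c,u,v,h):
    d=np.array([(u-c["cx"])/c["fx"],(v-c["cy"])/c["fy"],1])@c["R"]; o=-c["R"].T@c["t"]
    return o+d*(h-o[2])/d[2]
def circ(p):
    A=np.c_[2*p,np.ones(len(p))];s=np.linalg.lstsq(A,(p**2).sum(1),rcond=None)[0]
    return s[:2],np.sqrt(s[2]+s[:2]@s[:2])
E
python3 - <<'E'
from h import *
o=get_obs();print(o["position"],o["ee_rot"],tip_reach,o["clock"])
for n in("scene","side","wrist"):
    c=snap(n,n+"0");save(c,n+"0");print(n,c["fx"],-c["R"].T@c["t"], c["R"][2])
E
```

```text
[ 0.19754573 -0.59258371  0.24153228] [ 9.87081875e-01  1.60215116e-01 -1.55143784e-04 -6.81547173e-04] 0.011 0.0
scene 433.9533244944875 [ 1.50288836 -0.23051824  0.8650182 ] [-0.74641169  0.170624   -0.64323949]
side 417.39023346048447 [0.00567995 0.88456469 0.63052287] [ 0.46968843 -0.73782319 -0.484778  ]
wrist 306.4509471337835 [ 0.27267398 -0.56740694  0.37285358] [-0.29342134 -0.09642095 -0.95110826]
```

View pics/scene0.png

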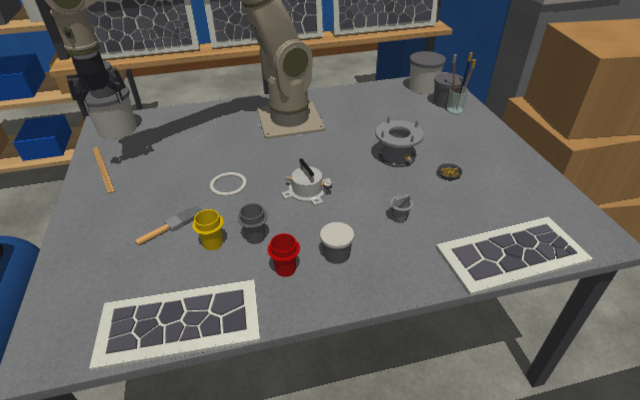

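View pics/side0.png

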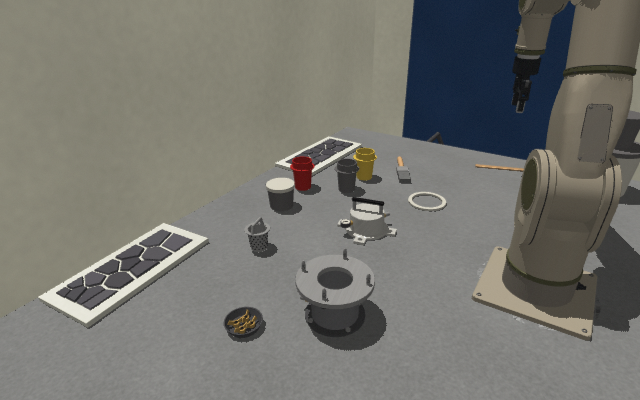

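The scene view shows the ring at (228,183), lid (307,183), pot (399,145), dish (450,172), basket (401,207) and tub (337,242). Three cup shapes are in view: yellow (208,228), dark grey (253,222) and red (284,253). The grey one at (253,222) fits the description. In the side view it is at (347,175), and I'll confirm it in a crop.

Run:
```python
from h import *
S=load("scene0");D=load("side0")
a=S["color"][160:280,180:440,::-1]
cv2.imwrite("pics/crop1.png",cv2.resize(a,None,fx=3,fy=3,interpolation=cv2.INTER_CUBIC))
WS=cloud(S);WD=cloud(D)
def sub(W,u0,v0,u1,v1,z0,z1):
    p=W[v0:v1,u0:u1].reshape(-1,3);return p[(p[:,2]>z0)&(p[:,2]<z1)]
def rep(n,p):
    c,r=cv2.minEnclosingCircle(p[:,:2].astype(np.float32)); print(n,len(p),"mec",np.round(c,4),round(r,4),"lsq",*[np.round(x,4) for x in circ(p[:,:2])],"z",np.round(np.percentile(p[:,2],[5,50,95]),4))
for n,W,b in(("S",WS,dict(seal=(205,168,250,198),cup=(236,200,270,245),bask=(386,190,416,224),pot=(370,118,428,170),lid=(278,155,335,206),tub=(316,222,358,264))),("D",WD,dict(seal=(404,188,450,212),cup=(334,156,360,195),bask=(243,215,272,257),pot=(290,245,380,330),lid=(335,196,400,245),tub=(262,175,299,212)))):
    for k,zz in(("seal",[(.004,.012)]),("cup",[(.074,.084),(.094,.106)]),("bask",[(.055,.065),(.074,.09)]),("pot",[(.096,.104),(.108,.128)]),("lid",[(.005,.012),(.05,.06),(.084,.098)]),("tub",[(.07,.082)])):
        for z in zz:
            p=sub(W,*b[k],*z)
            if len(p)>4: rep(n+" "+k+str(z),p)
            if k in("bask","lid") and z[0]>.07 and len(p)>4:
                l=cv2.fitLine(p[:,:2].astype(np.float32),cv2.DIST_L2,0,.01,.01).ravel();print("   line",np.degrees(np.arctan2(l[1],l[0])),l[2:], p[:,:2].mean(0))
    # studs
    p=sub(W,*b["pot"],.110,.130); 
    print("studs",[ (np.round(q.mean(0),4),len(q)) for q in (lambda X:[X[L==i] for i in range(4)])(X:=p[:,:2]) ] if False else "")
    X=p[:,:2].astype(np.float32)
    _,L,C=cv2.kmeans(X,4,None,(3,100,1e-6),10,cv2.KMEANS_PP_CENTERS);print(np.round(C,4),np.bincount(L.ravel()))
```

```text
File "<stdin>", line 19
SyntaxError: assignment expression cannot be used in a comprehension iterable expression
```

```bash
cat > m.py <<'E'
from h import *
S=load("scene0");D=load("side0")
a=S["color"][160:280,180:440,::-1]
cv2.imwrite("pics/crop1.png",cv2.resize(a,None,fx=3,fy=3,interpolation=cv2.INTER_CUBIC))
WS=cloud(S);WD=cloud(D)
def sub(W,u0,v0,u1,v1,z0,z1):
    p=W[v0:v1,u0:u1].reshape(-1,3);return p[(p[:,2]>z0)&(p[:,2]<z1)]
def rep(n,p):
    c,r=cv2.minEnclosingCircle(p[:,:2].astype(np.float32)); print(n,len(p),"mec",np.round(c,4),round(r,4),"lsq",*[np.round(x,4) for x in circ(p[:,:2])],"z",np.round(np.percentile(p[:,2],[5,50,95]),4))
for n,W,b in(("S",WS,dict(seal=(205,168,250,198),cup=(236,200,270,245),bask=(386,190,416,224),pot=(370,118,428,170),lid=(278,155,335,206),tub=(316,222,358,264))),("D",WD,dict(seal=(404,188,450,212),cup=(334,156,360,195),bask=(243,215,272,257),pot=(290,245,380,330),lid=(335,196,400,245),tub=(262,175,299,212)))):
    for k,zz in(("seal",[(.004,.012)]),("cup",[(.074,.084),(.094,.106)]),("bask",[(.055,.065),(.074,.09)]),("pot",[(.096,.104),(.108,.128)]),("lid",[(.005,.012),(.05,.06),(.084,.098)]),("tub",[(.07,.082)])):
        for z in zz:
            p=sub(W,*b[k],*z)
            if len(p)>4: rep(n+" "+k+str(z),p)
            if k in("bask","lid") and z[0]>.07 and len(p)>4:
                l=cv2.fitLine(p[:,:2].astype(np.float32),cv2.DIST_L2,0,.01,.01).ravel();print("   line",np.degrees(np.arctan2(l[1],l[0])),p[:,:2].mean(0))
    X=sub(W,*b["pot"],.110,.130)[:,:2].astype(np.float32)
    _,L,C=cv2.kmeans(X,4,None,(3,100,1e-6),10,cv2.KMEANS_PP_CENTERS);print("studs",np.round(C,4).tolist(),np.bincount(L.ravel()))
E
python3 m.py
```

```text
S seal(0.004, 0.012) 272 mec [ 0.3556 -0.2634] 0.093 lsq [ 0.3583 -0.2714] 0.0535 z [0.0044 0.0069 0.0099]
S cup(0.074, 0.084) 230 mec [ 0.659  -0.2041] 0.0748 lsq [ 0.6327 -0.2138] 0.0355 z [0.0754 0.0788 0.0829]
S cup(0.094, 0.106) 123 mec [ 0.6193 -0.2179] 0.0344 lsq [ 0.6193 -0.2168] 0.0307 z [0.0946 0.0984 0.1012]
S bask(0.055, 0.065) 138 mec [0.6458 0.2002] 0.0355 lsq [0.6467 0.201 ] 0.029 z [0.0564 0.0603 0.0634]
S bask(0.074, 0.09) 50 mec [0.649  0.2002] 0.0262 lsq [0.6524 0.2006] 0.0161 z [0.0768 0.0818 0.0846]
   line -76.752754 [0.64817472 0.19855927]
S pot(0.096, 0.104) 753 mec [0.3476 0.3127] 0.0847 lsq [0.3488 0.3082] 0.0621 z [0.0967 0.0996 0.1024]
S pot(0.108, 0.128) 45 mec [0.3445 0.3097] 0.073 lsq [0.3473 0.309 ] 0.068 z [0.1093 0.1157 0.1253]
S lid(0.005, 0.012) 300 mec [ 0.3981 -0.0195] 0.1317 lsq [ 0.4336 -0.027 ] 0.0704 z [0.0054 0.0076 0.0106]
S lid(0.05, 0.06) 399 mec [ 0.4477 -0.0318] 0.051 lsq [ 0.4508 -0.0306] 0.0359 z [0.0532 0.0572 0.0595]
S lid(0.084, 0.098) 88 mec [ 0.4488 -0.0308] 0.0454 lsq [ 0.4487 -0.0255] 0.0278 z [0.086  0.0923 0.0958]
   line 12.
[... 1061 characters left out ...]
461 0.315 ] 0.068 z [0.1091 0.1163 0.1244]
D lid(0.005, 0.012) 328 mec [ 0.4462 -0.0252] 0.0839 lsq [ 0.4463 -0.0252] 0.0598 z [0.0054 0.0073 0.0107]
D lid(0.05, 0.06) 486 mec [ 0.4495 -0.0255] 0.0508 lsq [ 0.4453 -0.0221] 0.0344 z [0.0522 0.057  0.0591]
D lid(0.084, 0.098) 139 mec [ 0.446  -0.0246] 0.0437 lsq [ 0.4469 -0.0302] 0.0264 z [0.086  0.0916 0.094 ]
   line 12.2115 [ 0.44499057 -0.02416618]
D tub(0.07, 0.082) 340 mec [ 0.7363 -0.0068] 0.0463 lsq [ 0.7334 -0.006 ] 0.0327 z [0.0715 0.0769 0.0791]
studs [[0.2800999879837036, 0.2992999851703644], [0.3303000032901764, 0.38119998574256897], [0.3617999851703644, 0.2485000044107437], [0.4122999906539917, 0.33070001006126404]] [29 28 25 24]
```

View pics/crop1.png

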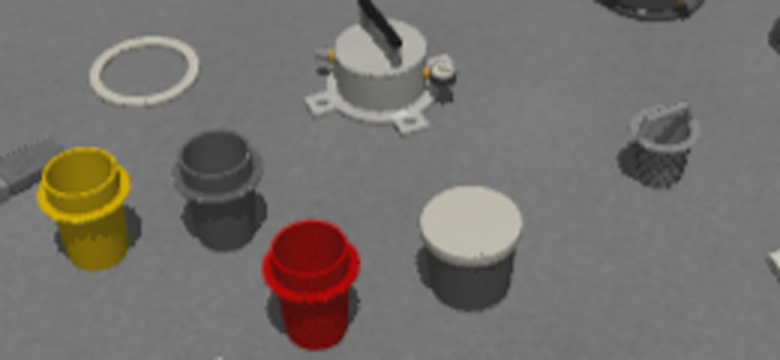

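The enlarged crop shows the grey cup at crop (218,190), which is scene (253,223). It is plain dark grey with a collar, and its neighbours are clearly yellow and red, so the grey one is meant. The ring comes first.

```bash
cat >> h.py <<'E'
def go(x,y,z,yaw_y):
    """delta in tool axes to world xyz with tool y axis at angle yaw_y (deg), tool z straight down"""
    o=get_obs();R=Ro.from_quat(o["ee_rot"]);p=np.array(o["position"])
    a=np.radians(yaw_y);Y=np.array([np.cos(a),np.sin(a),0]);Z=np.array([0,0,-1.]);T=Ro.from_matrix(np.c_[np.cross(Y,Z),Y,Z])
    d=R.inv().apply(np.array([x,y,z])-p);t=(R.inv()*T).as_rotvec()
    print("delta",np.round(d,4),"turn",np.round(t,4),"rows",max(np.linalg.norm(d)/.0625,np.degrees(np.linalg.norm(t))/10.7).round(1))
E
python3 -c "
from h import *
go(.399,-.300,.20,-37)"
```

```text
delta [ 0.2836 -0.2139  0.0419] turn [-1.000e-03 -3.000e-04 -6.032e-01] rows 5.7
```

Units first: shifts go in shares of 750 mm and turns go in shares of 2 rad. So 0.2836 m / 0.75 = 0.3781, -0.2139 m / 0.75 = -0.2852, -0.603 rad / 2 = -0.3015.

>>> move_arm(plan=[{"delta_pos": [0.3781,-0.2852,0.056],"turn": [-0.0005,0,-0.3015],"fingers": 0.5},{"delta_pos": [0.3781,-0.2852,0.056],"turn": [-0.0005,0,-0.3015],"fingers": 0.5},{"delta_pos": [0.3781,-0.2852,0.056],"turn": [-0.0005,0,-0.3015],"fingers": 0.5},{"delta_pos": [0.3781,-0.2852,0.056],"turn": [-0.0005,0,-0.3015],"fingers": 0.5},{"delta_pos": [0.3781,-0.2852,0.056],"turn": [-0.0005,0,-0.3015],"fingers": 0.5},{"delta_pos": [0.3781,-0.2852,0.056],"turn": [-0.0005,0,-0.3015],"fingers": 0.5},{"delta_pos": [0.3781,-0.2852,0.056],"turn": [-0.0005,0,-0.3015],"fingers": 0.5},{"delta_pos": [0.3781,-0.2852,0.056],"turn": [-0.0005,0,-0.3015],"fingers": 0.5},{"delta_pos": [0.3781,-0.2852,0.056],"turn": [-0.0005,0,-0.3015],"fingers": 0.5}], force=60)

```text
clock: 1.27
position: [0.3983, -0.3015, 0.2003]
ee_rot: [0.895, 0.445, -0.0, 0.001]
ft_force: [0.1, -0.8, 0.5]
grip_width: 0.498
grasp_force: 0.0
```

Run:
```python
from h import *
o=get_obs();print(o["position"],Ro.from_quat(o["ee_rot"]).as_matrix().round(3).tolist(),o["joint_pos"],o["clock"],o["grip_width"])
c=snap("wrist","w1");save(c,"w1")
W=cloud(c);m=(W[...,2]>.004)&(W[...,2]<.012);print(np.nanpercentile(W[...,2],[5,50]))
g=c["color"].min(2)>150
ys,xs=np.where(g&(np.hypot(W[...,0]-.357,W[...,1]+.268)<.09))
pts=np.array([ray(c,u,v,.008)[:2] for u,v in zip(xs,ys)])
print(len(pts),circ(pts),cv2.minEnclosingCircle(pts.astype(np.float32)), W[ys,xs,2].mean())
```

```text
[ 0.39828095 -0.30154779  0.2003044 ] [[0.604, 0.797, 0.0], [0.797, -0.604, -0.001], [-0.001, 0.001, -1.0]] [ 0.91725092  0.10836092 -0.38238324  1.82653721  0.04380031  1.21393127
 -0.12667188] 1.275 0.49843140099351385
[-1.41425232e-03  3.18209211e-05]
2566 (array([ 0.35885184, -0.26938688]), np.float64(0.05311068594623115)) ((0.3677840232849121, -0.2726770341396332), 0.06928811222314835) 0.007002133879662161
```

View pics/w1.png

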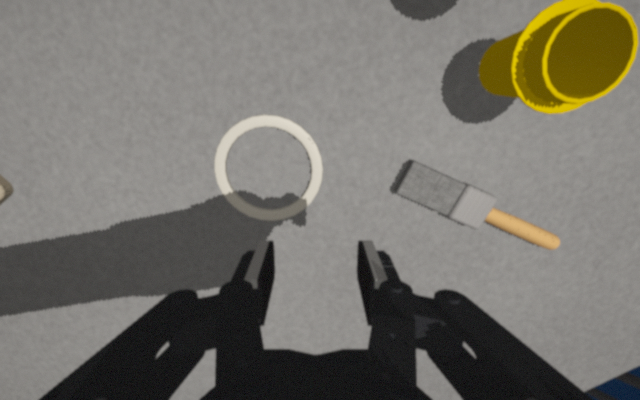

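The wrist view shows the ring centred at about (268,165), partly in shadow, with the brush well clear at (470,205). I'll descend to pinch the ring's near-right side.

```bash
python3 -c "
from h import *
go(.4012,-.3013,.014,-37)"
```

```text
delta [0.0019 0.002  0.1863] turn [ 0.001   0.0005 -0.0024] rows 3.0
```

Converted, 0.186 m / 0.75 = 0.248, 0.002 m / 0.75 = 0.0027, -0.002 rad / 2 = -0.001.

>>> move_arm(plan=[{"delta_pos": [0.0027,0.0027,0.08],"turn": [0.0005,0,-0.001],"fingers": 0.65},{"delta_pos": [0.0027,0.0027,0.16],"turn": [0.0005,0,-0.001],"fingers": 0.65},{"delta_pos": [0.0027,0.0027,0.2133],"turn": [0.0005,0,-0.001],"fingers": 0.65},{"delta_pos": [0.0027,0.0027,0.2333],"turn": [0.0005,0,-0.001],"fingers": 0.65},{"delta_pos": [0.0027,0.0027,0.248],"turn": [0.0005,0,-0.001],"fingers": 0.65},{"delta_pos": [0.0027,0.0027,0.248],"turn": [0.0005,0,-0.001],"fingers": 0.65},{"delta_pos": [0.0027,0.0027,0.248],"turn": [0.0005,0,-0.001],"fingers": 1},{"delta_pos": [0.0027,0.0027,0.248],"turn": [0.0005,0,-0.001],"fingers": 1},{"delta_pos": [0.0027,0.0027,0.248],"turn": [0.0005,0,-0.001],"fingers": 1},{"delta_pos": [0.0027,0.0027,0.248],"turn": [0.0005,0,-0.001],"fingers": 1}], force=60)

```text
clock: 2.58
position: [0.4028, -0.3008, 0.0157]
ee_rot: [0.895, 0.447, 0.0, 0.001]
ft_force: [-1.2, 0.9, 6.3]
grip_width: 0.102
grasp_force: 56.8
```

Converted, -0.2 m / 0.75 = -0.2667, -0.18 m / 0.75 = -0.24.

>>> move_arm(plan=[{"delta_pos": [0,0,-0.0267],"fingers": 1},{"delta_pos": [0,0,-0.08],"fingers": 1},{"delta_pos": [0,0,-0.16],"fingers": 1},{"delta_pos": [0,0,-0.24],"fingers": 1},{"delta_pos": [0,0,-0.2667],"fingers": 1},{"delta_pos": [0,0,-0.2667],"fingers": 1}])

```text
validation failed for argument at $.pl...
```

Run:
```python
from h import *
o=get_obs();print(o["position"],o["grip_width"],o["grasp_force"])
c=snap("wrist","w2");save(c,"w2")
W=cloud(c);R=Ro.from_quat(o["ee_rot"]).as_matrix();T=(W-o["position"])@R
g=(c["color"].min(2)>110)&(abs(T[...,2])<.06)
p=T[g];print(len(p),np.percentile(p,[2,50,98],axis=0).round(4),circ(p[:,:2]))
A=np.c_[p[:,:2],np.ones(len(p))];print(np.linalg.lstsq(A,p[:,2],rcond=None)[0])
```

```text
[ 0.40282318 -0.30082653  0.01572602] 0.10179942863155789 56.760151237249374
179024 [[-0.0674 -0.1527 -0.0017]
 [ 0.0551  0.0117  0.0159]
 [ 0.1152  0.1653  0.0173]] (array([-0.00457356,  0.00319341]), np.float64(0.11781800614091512))
[ 0.02983594 -0.00424325  0.01324638]
```

View pics/w2.png

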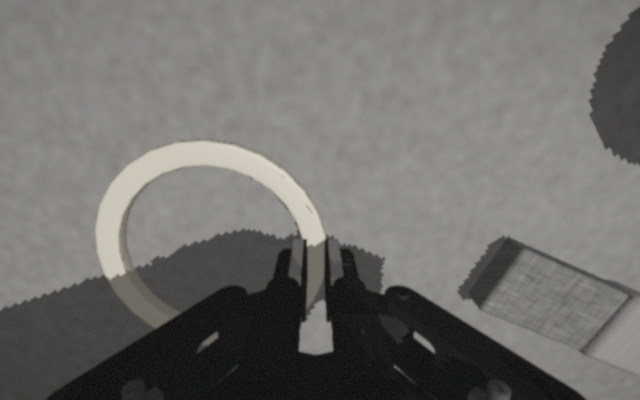

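The fingers hold the ring across its width at (315,265). The lift was refused because the rows had no "turn" field, so I'm sending it again with turn.

Converted, -0.22 m / 0.75 = -0.2933, -0.18 m / 0.75 = -0.24.

>>> move_arm(plan=[{"delta_pos": [0,0,-0.0267],"turn": [0,0,0],"fingers": 1},{"delta_pos": [0,0,-0.08],"turn": [0,0,0],"fingers": 1},{"delta_pos": [0,0,-0.16],"turn": [0,0,0],"fingers": 1},{"delta_pos": [0,0,-0.24],"turn": [0,0,0],"fingers": 1},{"delta_pos": [0,0,-0.2933],"turn": [0,0,0],"fingers": 1},{"delta_pos": [0,0,-0.2933],"turn": [0,0,0],"fingers": 1},{"delta_pos": [0,0,-0.2933],"turn": [0,0,0],"fingers": 1}])

```text
clock: 3.5
position: [0.4017, -0.2999, 0.2339]
ee_rot: [0.895, 0.447, -0.0, -0.0]
ft_force: [-0.2, 1.4, -0.8]
grip_width: 0.101
grasp_force: 56.8
```

Run:
```python
from h import *
o=get_obs();print(o["position"],o["grip_width"],o["grasp_force"],o["ft_force"])
c=snap("wrist","w3")
W=cloud(c);R=Ro.from_quat(o["ee_rot"]).as_matrix();T=(W-o["position"])@R
g=(c["color"].min(2)>80)&(abs(T[...,2])<.06)&(T[...,1]<.03)&(np.hypot(T[...,0],T[...,1]+.053)<.08)
p=T[g];print(len(p),np.percentile(p,[2,50,98],axis=0).round(4),circ(p[:,:2]))
A=np.c_[p[:,:2],np.ones(len(p))];print(np.linalg.lstsq(A,p[:,2],rcond=None)[0])
# look at pot: go to pot pinch point
a=np.radians(58.4);print(.3468+.053*np.cos(a),.312+.053*np.sin(a));go(.3468+.053*np.cos(a),.312+.053*np.sin(a),.24,58.4)
```

```text
[ 0.40170848 -0.29987216  0.23389539] 0.10060752633427437 56.81833303242456 [-0.23235664  1.36904044 -0.7507048 ]
12487 [[-0.0374 -0.1082 -0.0114]
 [ 0.0266 -0.0631  0.0086]
 [ 0.0583  0.0066  0.0142]] (array([ 0.00259673, -0.05184768]), np.float64(0.05245463439085938))
[ 0.02273045 -0.04661967  0.00487692]
0.3745712530164142 0.3571415275095815
delta [ 0.5091 -0.4159 -0.0063] turn [-1.5000e-03 -1.0000e-03 -1.6633e+00] rows 10.5
```

```bash
python3 -c "
from h import *
go(.50,.03,.24,15)"
```

```text
delta [ 0.3228 -0.1192 -0.0067] turn [-1.700e-03 -4.000e-04 -9.058e-01] rows 5.5
```

Converted, 0.509 m / 0.75 = 0.6787, -0.416 m / 0.75 = -0.5547, -1.663 rad / 2 = -0.8315.

>>> move_arm(plan=[{"delta_pos": [0.0733,-0.0267,-0.008],"turn": [-0.0005,0,-0.075],"fingers": 1},{"delta_pos": [0.1467,-0.0533,-0.008],"turn": [-0.0005,0,-0.15],"fingers": 1},{"delta_pos": [0.22,-0.08,-0.008],"turn": [-0.0005,0,-0.225],"fingers": 1},{"delta_pos": [0.2933,-0.1067,-0.008],"turn": [-0.0005,0,-0.3],"fingers": 1},{"delta_pos": [0.36,-0.1333,-0.008],"turn": [-0.0005,0,-0.375],"fingers": 1},{"delta_pos": [0.4267,-0.1733,-0.008],"turn": [-0.0005,0,-0.45],"fingers": 1},{"delta_pos": [0.48,-0.2333,-0.008],"turn": [-0.0005,0,-0.525],"fingers": 1},{"delta_pos": [0.5333,-0.2933,-0.008],"turn": [-0.0005,0,-0.6],"fingers": 1},{"delta_pos": [0.58,-0.36,-0.008],"turn": [-0.0005,0,-0.675],"fingers": 1},{"delta_pos": [0.62,-0.4267,-0.008],"turn": [-0.0005,0,-0.75],"fingers": 1},{"delta_pos": [0.6533,-0.4933,-0.008],"turn": [-0.0005,0,-0.8],"fingers": 1},{"delta_pos": [0.6787,-0.5547,-0.008],"turn": [-0.0005,0,-0.8315],"fingers": 1}])

```text
clock: 5.05
position: [0.3734, 0.3581, 0.239]
ee_rot: [0.271, 0.963, -0.0, -0.0]
ft_force: [0.1, -0.4, -0.1]
grip_width: 0.098
grasp_force: 56.9
```

>>> move_arm(plan=[{"delta_pos": [0,0,0],"turn": [0,0,0],"fingers": 1},{"delta_pos": [0,0,0],"turn": [0,0,0],"fingers": 1}])

```text
clock: 5.3
position: [0.3749, 0.3562, 0.2391]
ee_rot: [0.272, 0.962, -0.001, -0.0]
ft_force: [0.3, -1.4, -1.6]
grip_width: 0.099
grasp_force: 56.9
```

Run:
```python
from h import *
o=get_obs();print(o["position"],o["ee_rot"],o["joint_pos"],o["grip_width"],o["clock"])
c=snap("wrist","w4");save(c,"w4")
```

```text
[0.37485951 0.35618794 0.23911085] [ 2.72440635e-01  9.62172337e-01 -6.48970909e-04 -2.68327942e-04] [ 0.09804673  0.23555326 -1.06526819  1.70445496  0.21185642  1.32818669
  0.01175199] 0.09933129235969847 5.3
```

View pics/w4.png

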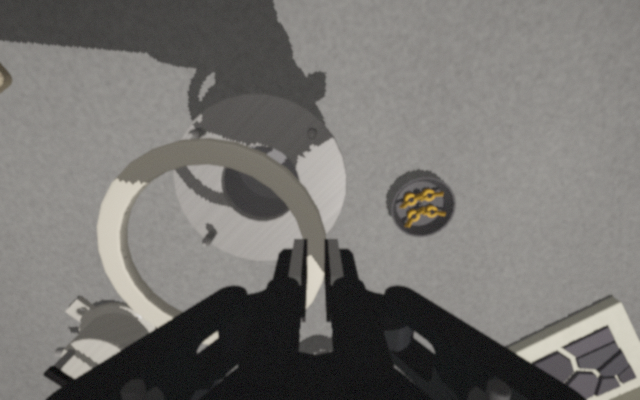

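The pot flange is centred near (260,178), with studs at (200,132), (312,132) and (209,234). The held ring covers part of it. I'll fit the flange in this view.

```bash
cat > pot.py <<'E'
from h import *
import sys
c=load(sys.argv[1]);W=cloud(c);x0=np.array([.3468,.312])
r=np.hypot(*(W[...,:2]-x0).transpose(2,0,1))
m=(abs(W[...,2]-.1)<.006)&(r<.095)
cn=max(cv2.findContours(cv2.morphologyEx(m.astype(np.uint8),cv2.MORPH_CLOSE,np.ones((5,5))),cv2.RETR_EXTERNAL,cv2.CHAIN_APPROX_NONE)[0],key=len)[:,0]
p=np.array([ray(c,u,v,.1)[:2] for u,v in cn])
for i in range(6):
    q=p if i==0 else p[abs(np.hypot(*(p-ce).T)-.08)<.004]
    ce=circ(q)[0] if i else x0
print("flange z",np.median(W[...,2][m]),"centre",ce,circ(q)[1],len(q),len(p))
m=(W[...,2]>.108)&(W[...,2]<.128)&(r<.085)&(r>.05)
n,L,st,C=cv2.connectedComponentsWithStats(m.astype(np.uint8))
for i in range(1,n):
    if st[i,4]>8: print(C[i],st[i,4],np.median(W[L==i],axis=0))
E
python3 pot.py w4
python3 - <<'E'
from h import *
c=load("w4");o=get_obs();W=cloud(c);R=Ro.from_quat(o["ee_rot"]).as_matrix();T=(W-o["position"])@R
g=(c["color"].min(2)>80)&(abs(T[...,2])<.03)&(T[...,1]<.03)&(np.hypot(T[...,0],T[...,1]+.053)<.08)
p=T[g];print(len(p),np.percentile(p,[2,50,98],axis=0).round(4),circ(p[:,:2]))
A=np.c_[p[:,:2],np.ones(len(p))];print(np.linalg.lstsq(A,p[:,2],rcond=None)[0])
print(o["position"]+R@[.0,-.0525,0])
E
```

```text
flange z 0.09974511601546847 centre [0.34683601 0.31395884] 0.07833849888099531 269 462
[195.12  133.528] 125 [0.28154206 0.29938522 0.12057219]
[311.65555556 133.91111111] 90 [0.33085605 0.37960009 0.12190124]
[207.68852459 239.19672131] 122 [0.3618696  0.24914315 0.11918278]
12145 [[-0.037  -0.108   0.0042]
 [ 0.0288 -0.0659  0.0088]
 [ 0.0592  0.0034  0.0143]] (array([ 0.0035211 , -0.05162268]), np.float64(0.052403415751538174))
[ 0.01096099 -0.03000137  0.00676359]
[0.34784362 0.31107004 0.23936936]
```

```bash
python3 -c "
from h import *
go(.3752,.3589,.115,58.4)"
```

```text
delta [0.0019 0.0027 0.1243] turn [-0.0011  0.0003 -0.0018] rows 2.0
```

Converted, 0.121 m / 0.75 = 0.1613, 0.001 m / 0.75 = 0.0013, -0.001 rad / 2 = -0.0005.

>>> move_arm(plan=[{"delta_pos": [0.0013,0.0027,0.0533],"turn": [-0.0005,0,-0.001],"fingers": 1},{"delta_pos": [0.0027,0.004,0.1067],"turn": [-0.0005,0,-0.001],"fingers": 1},{"delta_pos": [0.0027,0.004,0.1333],"turn": [-0.0005,0,-0.001],"fingers": 1},{"delta_pos": [0.0027,0.004,0.1467],"turn": [-0.0005,0,-0.001],"fingers": 1},{"delta_pos": [0.0027,0.004,0.1547],"turn": [-0.0005,0,-0.001],"fingers": 1},{"delta_pos": [0.0027,0.004,0.1613],"turn": [-0.0005,0,-0.001],"fingers": 1},{"delta_pos": [0.0027,0.004,0.1613],"turn": [-0.0005,0,-0.001],"fingers": 1},{"delta_pos": [0.0027,0.004,0.1613],"turn": [-0.0005,0,-0.001],"fingers": 1}])

```text
clock: 6.35
position: [0.3751, 0.3606, 0.1196]
ee_rot: [0.271, 0.962, 0.001, 0.001]
ft_force: [-0.1, -0.4, -1.1]
grip_width: 0.103
grasp_force: 57.0
```

Converted, 0.004 m / 0.75 = 0.0053, -0.001 m / 0.75 = -0.0013.

>>> move_arm(plan=[{"delta_pos": [0,-0.0013,0.0027],"turn": [0,0,0],"fingers": 1},{"delta_pos": [0,-0.0013,0.0053],"turn": [0,0,0],"fingers": 1},{"delta_pos": [0,-0.0013,0.0053],"turn": [0,0,0],"fingers": 1},{"delta_pos": [0,-0.0013,0.0053],"turn": [0,0,0],"fingers": 1}])

```text
clock: 6.85
position: [0.3745, 0.3595, 0.1157]
ee_rot: [0.271, 0.962, 0.0, 0.001]
ft_force: [-1.7, -2.9, 7.5]
grip_width: 0.099
grasp_force: 58.1
```

Run:
```python
from h import *
o=get_obs();print(o["position"],o["ft_force"])
c=snap("wrist","w5");save(c,"w5");snap("side","s5")
```

```text
[0.37445983 0.35954799 0.11573442] [-1.6907299  -2.86783727  7.51675936]
```

View pics/w5.png

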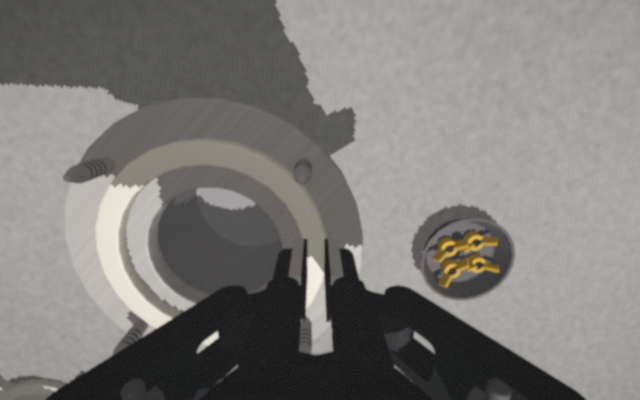

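The ring lies on the flange inside the studs seen at (95,168), (303,168) and (130,335), and the contact force is 7.5 N. I'll release and lift.

Converted, -0.17 m / 0.75 = -0.2267, -0.12 m / 0.75 = -0.16.

>>> move_arm(plan=[{"delta_pos": [0,0,-0.0013],"turn": [0,0,0],"fingers": 0.7},{"delta_pos": [0,0,-0.0013],"turn": [0,0,0],"fingers": 0.7},{"delta_pos": [0,0,-0.0013],"turn": [0,0,0],"fingers": 0.7},{"delta_pos": [0,0,-0.0133],"turn": [0,0,0],"fingers": 0.7},{"delta_pos": [0,0,-0.08],"turn": [0,0,0],"fingers": 0.7},{"delta_pos": [0,0,-0.16],"turn": [0,0,0],"fingers": 0.5},{"delta_pos": [-0.0667,-0.0267,-0.2267],"turn": [0,0,0],"fingers": 0.3},{"delta_pos": [-0.0667,-0.0267,-0.2267],"turn": [0,0,0],"fingers": 0.0},{"delta_pos": [-0.0667,-0.0267,-0.2267],"turn": [0,0,0],"fingers": 0.0}])

```text
clock: 8.07
position: [0.4066, 0.316, 0.2853]
ee_rot: [0.272, 0.962, 0.001, 0.001]
ft_force: [-1.1, 0.3, -0.1]
grip_width: 0.999
grasp_force: 0.0
```

```bash
python3 - <<'E'
from h import *
o=get_obs();print(o["position"],o["ft_force"],o["joint_pos"])
c=snap("wrist","w6");save(c,"w6");W=cloud(c)
r=np.hypot(W[...,0]-.3465,W[...,1]-.3142)
m=(W[...,2]>.1035)&(W[...,2]<.1125)&(r<.066)&(r>.04)
p=W[m];print(len(p),circ(p[:,:2]),np.median(p[:,2]),np.linalg.lstsq(np.c_[p[:,:2]-.3,np.ones(len(p))],p[:,2],rcond=None)[0])
E
python3 pot.py w6
```

```text
[0.40657698 0.31601656 0.28529885] [-1.13259512  0.31995104 -0.06720773] [ 0.21123617  0.1866505  -1.06333543  1.64084112  0.1657627   1.40961337
  0.14845895]
4268 (array([0.3457769 , 0.31541294]), np.float64(0.052780958557405146)) 0.10762705710104647 [0.00057854 0.0006871  0.10752222]
flange z 0.09975533644939522 centre [0.34733761 0.31321603] 0.07866018466976851 448 469
[280.18367347  66.93877551] 98 [0.30079919 0.34306861 0.10846701]
[268.5  64. ] 10 [0.29345567 0.33495476 0.10826613]
[262.91666667  65.5       ] 12 [0.29171534 0.32986703 0.10841752]
[307.4         73.54545455] 55 [0.31984473 0.35972048 0.10837543]
[294.54545455  69.        ] 11 [0.30949669 0.3527665  0.10860861]
[259.7  72.4] 10 [0.29536682 0.32363283 0.10847276]
[226.37113402  74.56701031] 97 [0.2825737  0.29862921 0.12077644]
[264.          71.44444444] 9 [0.29648966 0.32795138 0.10826435]
[330.87323944  74.6056338 ] 71 [0.33200228 0.3783746  0.12208251]
[256.3  75.7] 10 [0.29562724 0.31948785 0.10828512]
[250.  78.] 10 [0.29425092 0.31301171 0.10844795]
[319.02857143  82.25714286] 35 [0.3322187  0.36609174 0.1
[... 907 characters left out ...]
76 0.33958452 0.10818222]
[238.92857143 157.92857143] 14 [0.35109391 0.25910273 0.10852643]
[319.9875 162.2   ] 80 [0.39774137 0.3279551  0.10846086]
[249.76470588 167.35294118] 17 [0.36427231 0.2632703  0.10851416]
[234.65853659 175.68292683] 82 [0.36252413 0.24886511 0.12008802]
[258.2 172.7] 10 [0.37357328 0.267389   0.10831265]
[307.4 172.7] 10 [0.40039597 0.31048839 0.10872413]
[329.25373134 176.04477612] 67 [0.41206614 0.32920284 0.120672  ]
[264.44444444 175.55555556] 9 [0.37959671 0.27113354 0.10830042]
[300.83333333 173.66666667] 12 [0.39769517 0.30393593 0.10841804]
[275.4 178.3] 10 [0.38803435 0.27904182 0.10844177]
[283.55555556 178.16666667] 18 [0.39218713 0.28667935 0.10850193]
```

View pics/w6.png

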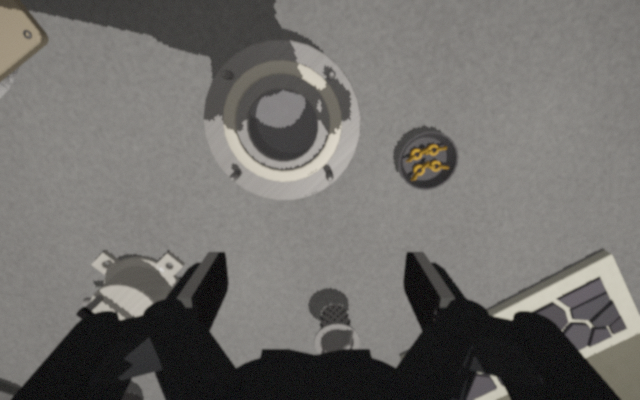

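Run:
```python
from h import *
for n in("w1","w4","w6"):
    c=load(n);z=c["range_z"];v,u=np.mgrid[:400,:640]
    P=np.stack([(u-c["cx"])/c["fx"]*z,(v-c["cy"])/c["fy"]*z,z,np.ones_like(z)],-1)
    T=P@np.array(camera("wrist")["tool_from_camera"]).T if n=="w1" else P@M.T
    if n=="w1": M=np.array(camera("wrist")["tool_from_camera"])
    T=T if n!="w1" else P@M.T
    m=(z>0)&(c["color"].max(2)<75)&(abs(T[...,0])<.03)&(T[...,2]<.03)&(abs(T[...,1])<.08)
    for s in(-1,1):
        p=T[m&(np.sign(T[...,1])==s)];q=p[p[:,2]>np.percentile(p[:,2],99)-.004]
        print(n,s,"tip z",np.percentile(p[:,2],[97,99,99.8]).round(4),"y at tip",np.percentile(q[:,1],[5,50,95]).round(4),"x",np.percentile(q[:,0],[5,95]).round(4))
go(.6185,-.2145,.26,-19)
```

```text
w1 -1 tip z [-0.0147 -0.0031  0.0028] y at tip [-0.0338 -0.0215 -0.0212] x [-0.0062  0.0113]
w1 1 tip z [-0.0156 -0.0034  0.0037] y at tip [0.0213 0.0215 0.0334] x [-0.0071  0.0111]
w4 -1 tip z [-0.0256 -0.0072  0.0017] y at tip [-0.017  -0.0132 -0.0046] x [0.0066 0.0114]
w4 1 tip z [-0.0246 -0.0069  0.0025] y at tip [0.0043 0.0128 0.0169] x [0.0017 0.0113]
w6 -1 tip z [-0.0176 -0.0097 -0.0046] y at tip [-0.0537 -0.0427 -0.0424] x [-0.0078  0.0113]
w6 1 tip z [-0.0174 -0.0095 -0.0045] y at tip [0.0424 0.0428 0.0534] x [-0.0084  0.0111]
delta [-0.4589 -0.3424  0.0239] turn [-4.0000e-04 -4.0000e-04  1.3544e+00] rows 9.2
```

Converted, -0.459 m / 0.75 = -0.612, -0.45 m / 0.75 = -0.6, 1.354 rad / 2 = 0.677.

>>> move_arm(plan=[{"delta_pos": [-0.0667,-0.0493,0.0027],"turn": [0,0,0.075],"fingers": 0},{"delta_pos": [-0.1333,-0.1,0.0067],"turn": [0,0,0.15],"fingers": 0},{"delta_pos": [-0.2,-0.1493,0.0093],"turn": [0,0,0.225],"fingers": 0},{"delta_pos": [-0.2667,-0.2,0.0133],"turn": [0,0,0.3],"fingers": 0},{"delta_pos": [-0.3333,-0.2493,0.016],"turn": [0,0,0.375],"fingers": 0},{"delta_pos": [-0.4,-0.3,0.02],"turn": [0,0,0.45],"fingers": 0},{"delta_pos": [-0.4667,-0.3493,0.024],"turn": [0,0,0.525],"fingers": 0},{"delta_pos": [-0.5333,-0.4,0.0267],"turn": [0,0,0.6],"fingers": 0},{"delta_pos": [-0.6,-0.448,0.0307],"turn": [0,0,0.65],"fingers": 0},{"delta_pos": [-0.612,-0.456,0.032],"turn": [0,0,0.677],"fingers": 0},{"delta_pos": [-0.612,-0.456,0.032],"turn": [0,0,0.677],"fingers": 0},{"delta_pos": [-0.612,-0.456,0.032],"turn": [0,0,0.677],"fingers": 0}])

```text
clock: 9.72
position: [0.6192, -0.2129, 0.2607]
ee_rot: [0.813, 0.582, 0.001, -0.001]
ft_force: [0.1, 1.0, -0.3]
grip_width: 1.004
grasp_force: 0.0
```

Run:
```python
from h import *
o=get_obs();print(o["position"],o["joint_pos"])
c=snap("wrist","w7");save(c,"w7");W=cloud(c)
rgb=c["color"].astype(int);gray=(rgb.max(2)-rgb.min(2))<25
r=np.hypot(W[...,0]-.6185,W[...,1]+.2145)
for z0,z1,h in((.094,.106,.1),(.075,.084,.079)):
    m=gray&(W[...,2]>z0)&(W[...,2]<z1)&(r<.06)
    cn=max(cv2.findContours(m.astype(np.uint8),cv2.RETR_EXTERNAL,cv2.CHAIN_APPROX_NONE)[0],key=len)[:,0]
    p=np.array([ray(c,u,v,h)[:2] for u,v in cn]);print(h,circ(p),cv2.minEnclosingCircle(p.astype(np.float32)),len(p),cn.mean(0),circ(W[m][:,:2]))
```

```text
[ 0.6191813  -0.21290528  0.26066569] [ 0.65365213  0.44455272 -0.55187477  1.32226589  0.22767224  1.43704774
 -0.21343672]
0.1 (array([ 0.61895688, -0.21363055]), np.float64(0.0318256975714153)) ((0.6188349723815918, -0.21352389454841614), 0.03263300284743309) 181 [315.70165746 179.25966851] (array([ 0.61894746, -0.21366455]), np.float64(0.030356984174766795))
0.079 (array([ 0.61842083, -0.2152472 ]), np.float64(0.037937512307446034)) ((0.6188844442367554, -0.213680237531662), 0.04081984609365463) 347 [315.80979827 170.80691643] (array([ 0.61917821, -0.21293261]), np.float64(0.03568889229619742))
```

View pics/w7.png

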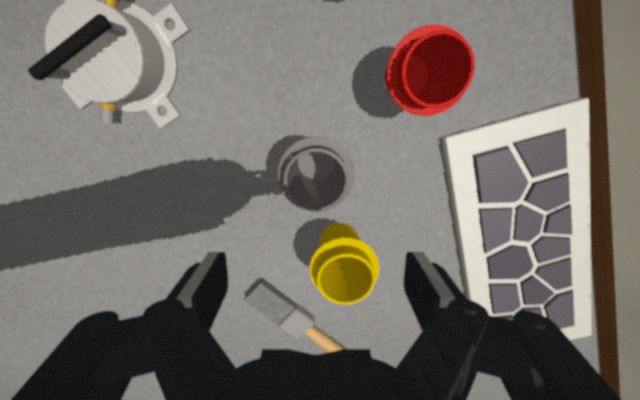

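The wrist view shows the grey cup at (315,178), directly ahead of the open jaws. Yellow is at (345,268), red at (430,68), and both are clear of the finger paths.

```bash
python3 -c "
from h import *
go(.6189,-.2136,.083,-19)"
```

```text
delta [-0.0008 -0.0002  0.178 ] turn [ 0.0006 -0.0016  0.0023] rows 2.8
```

Converted, 0.178 m / 0.75 = 0.2373, 0.13 m / 0.75 = 0.1733, 0.002 rad / 2 = 0.001.

>>> move_arm(plan=[{"delta_pos": [0,0,0.0667],"turn": [0,-0.0005,0.001],"fingers": 0},{"delta_pos": [-0.0013,0,0.1333],"turn": [0,-0.0005,0.001],"fingers": 0},{"delta_pos": [-0.0013,0,0.1733],"turn": [0,-0.0005,0.001],"fingers": 0},{"delta_pos": [-0.0013,0,0.2067],"turn": [0,-0.0005,0.001],"fingers": 0},{"delta_pos": [-0.0013,0,0.2267],"turn": [0,-0.0005,0.001],"fingers": 0},{"delta_pos": [-0.0013,0,0.2373],"turn": [0,-0.0005,0.001],"fingers": 0},{"delta_pos": [-0.0013,0,0.2373],"turn": [0,-0.0005,0.001],"fingers": 0},{"delta_pos": [-0.0013,0,0.2373],"turn": [0,-0.0005,0.001],"fingers": 0.6},{"delta_pos": [-0.0013,0,0.2373],"turn": [0,-0.0005,0.001],"fingers": 0.6},{"delta_pos": [-0.0013,0,0.2373],"turn": [0,-0.0005,0.001],"fingers": 0.6}], force=40)

```text
clock: 11.02
position: [0.6195, -0.216, 0.0845]
ee_rot: [0.815, 0.579, 0.001, 0.001]
ft_force: [-0.5, 1.4, 6.7]
grip_width: 0.735
grasp_force: 57.8
```

Converted, -0.19 m / 0.75 = -0.2533, -0.15 m / 0.75 = -0.2.

>>> move_arm(plan=[{"delta_pos": [0,0,-0.0133],"turn": [0,0,0],"fingers": 0.6},{"delta_pos": [0,0,-0.0667],"turn": [0,0,0],"fingers": 0.6},{"delta_pos": [0,0,-0.1333],"turn": [0,0,0],"fingers": 0.6},{"delta_pos": [0,0,-0.2],"turn": [0,0,0],"fingers": 0.6},{"delta_pos": [0,0,-0.2533],"turn": [0,0,0],"fingers": 0.6},{"delta_pos": [0,0,-0.2533],"turn": [0,0,0],"fingers": 0.6},{"delta_pos": [0,0,-0.2533],"turn": [0,0,0],"fingers": 0.6}])

```text
clock: 11.9
position: [0.6185, -0.2159, 0.2726]
ee_rot: [0.815, 0.579, 0.0, 0.0]
ft_force: [-0.3, -0.1, -0.5]
grip_width: 0.73
grasp_force: 56.2
```

```bash
cat > cup.py <<'E'
from h import *
o=get_obs();print(o["position"],o["grip_width"],o["grasp_force"],o["ft_force"],o["clock"])
c=snap("wrist","w8");W=cloud(c);R=Ro.from_quat(o["ee_rot"]).as_matrix();T=(W-o["position"])@R
r=np.hypot(T[...,0],T[...,1])
m=(T[...,2]>-.03)&(T[...,2]<.015)&(r<.05);p=T[m];print(np.percentile(p[:,2],[5,25,50,75,95]).round(4))
for a,b in((-.022,-.010),(-.002,.01)):
    q=p[(p[:,2]>a)&(p[:,2]<b)&(p[:,0]>.008)];print(len(q),circ(q[:,:2]),np.median(q[:,2]))
E
python3 cup.py; python3 -c "
from h import *
go(.3470,.3140,.275,58.4); go(.53,.03,.275,15)"
```

```text
[ 0.61853024 -0.215927    0.27264602] 0.7301871719913829 56.198495978569554 [-0.29287763 -0.09063821 -0.52574138] 11.9
[-0.0236 -0.0146 -0.0054  0.0056  0.01  ]
2402 (array([-0.00210687, -0.00033928]), np.float64(0.03459492429391509)) -0.014843359660485172
4236 (array([ 0.0032988 , -0.00037211]), np.float64(0.03506833856669226)) 0.005783915020913746
delta [ 0.4113 -0.4304 -0.0028] turn [-7.0000e-04 -4.0000e-04 -1.3542e+00] rows 9.5
delta [ 0.2033 -0.1642 -0.003 ] turn [-8.000e-04 -1.000e-04 -5.967e-01] rows 4.2
```

Converted, -0.43 m / 0.75 = -0.5733, 0.275 m / 0.75 = 0.3667, -1.354 rad / 2 = -0.677.

>>> move_arm(plan=[{"delta_pos": [0.0667,-0.0547,-0.004],"turn": [0,0,-0.075],"fingers": 0.6},{"delta_pos": [0.1333,-0.1093,-0.004],"turn": [0,0,-0.15],"fingers": 0.6},{"delta_pos": [0.2,-0.164,-0.004],"turn": [0,0,-0.225],"fingers": 0.6},{"delta_pos": [0.2667,-0.2187,-0.004],"turn": [0,0,-0.3],"fingers": 0.6},{"delta_pos": [0.32,-0.28,-0.004],"turn": [0,0,-0.375],"fingers": 0.6},{"delta_pos": [0.3667,-0.34,-0.004],"turn": [0,0,-0.44],"fingers": 0.6},{"delta_pos": [0.4133,-0.4,-0.004],"turn": [0,0,-0.5],"fingers": 0.6},{"delta_pos": [0.46,-0.46,-0.004],"turn": [0,0,-0.56],"fingers": 0.6},{"delta_pos": [0.5067,-0.52,-0.004],"turn": [0,0,-0.62],"fingers": 0.6},{"delta_pos": [0.548,-0.5733,-0.004],"turn": [0,0,-0.677],"fingers": 0.6},{"delta_pos": [0.548,-0.5733,-0.004],"turn": [0,0,-0.677],"fingers": 0.6},{"delta_pos": [0.548,-0.5733,-0.004],"turn": [0,0,-0.677],"fingers": 0.6}])

```text
clock: 13.45
position: [0.3478, 0.3128, 0.2749]
ee_rot: [0.273, 0.962, -0.001, 0.0]
ft_force: [1.1, -0.1, -0.8]
grip_width: 0.732
grasp_force: 56.1
```

```bash
python3 cup.py; python3 -c "
from h import *
print(get_obs()['joint_pos']);go(.3470,.3140,.108,58.4)"
```

```text
[0.34782027 0.31283894 0.27491595] 0.7320368682466064 56.14080062474386 [ 1.09473753 -0.07784473 -0.81670677] 13.45
[-0.0236 -0.0147 -0.0055  0.0054  0.0099]
2428 (array([-1.76114209e-03, -9.81345129e-06]), np.float64(0.03440913630562525)) -0.014969140154838415
4242 (array([ 3.43572012e-03, -4.84626795e-05]), np.float64(0.03504276018186284)) 0.005615302835156883
[ 0.29925384  0.03016469 -1.12267146  1.76083174  0.0283411   1.36849301
  0.18805695]
delta [0.002  0.0008 0.167 ] turn [-0.0008  0.0004 -0.0023] rows 2.7
```

Converted, 0.163 m / 0.75 = 0.2173, 0.001 m / 0.75 = 0.0013, -0.002 rad / 2 = -0.001.

>>> move_arm(plan=[{"delta_pos": [0.0013,0.0013,0.04],"turn": [-0.0005,0,-0.001],"fingers": 0.6},{"delta_pos": [0.0013,0.0013,0.08],"turn": [-0.0005,0,-0.001],"fingers": 0.6},{"delta_pos": [0.0013,0.0013,0.12],"turn": [-0.0005,0,-0.001],"fingers": 0.6},{"delta_pos": [0.0013,0.0013,0.1533],"turn": [-0.0005,0,-0.001],"fingers": 0.6},{"delta_pos": [0.0013,0.0013,0.18],"turn": [-0.0005,0,-0.001],"fingers": 0.6},{"delta_pos": [0.0013,0.0013,0.2],"turn": [-0.0005,0,-0.001],"fingers": 0.6},{"delta_pos": [0.0013,0.0013,0.2133],"turn": [-0.0005,0,-0.001],"fingers": 0.6},{"delta_pos": [0.0013,0.0013,0.2173],"turn": [-0.0005,0,-0.001],"fingers": 0.6},{"delta_pos": [0.0013,0.0013,0.2173],"turn": [-0.0005,0,-0.001],"fingers": 0.6}])

```text
clock: 14.62
position: [0.3478, 0.3151, 0.113]
ee_rot: [0.271, 0.962, 0.001, 0.001]
ft_force: [-0.2, -0.4, 0.0]
grip_width: 0.732
grasp_force: 56.2
```

Converted, 0.005 m / 0.75 = 0.0067, -0.001 m / 0.75 = -0.0013.

>>> move_arm(plan=[{"delta_pos": [0,-0.0013,0.0027],"turn": [0,0,0],"fingers": 0.6},{"delta_pos": [0,-0.0013,0.0053],"turn": [0,0,0],"fingers": 0.6},{"delta_pos": [0,-0.0013,0.0067],"turn": [0,0,0],"fingers": 0.6},{"delta_pos": [0,-0.0013,0.0067],"turn": [0,0,0],"fingers": 0.6}])

```text
clock: 15.12
position: [0.3473, 0.314, 0.1084]
ee_rot: [0.272, 0.962, 0.0, 0.001]
ft_force: [-4.3, -6.4, 11.9]
grip_width: 0.729
grasp_force: 59.0
```

Converted, -0.18 m / 0.75 = -0.24, -0.001 m / 0.75 = -0.0013.

>>> move_arm(plan=[{"delta_pos": [0,0,-0.0013],"turn": [0,0,0],"fingers": 0},{"delta_pos": [0,0,-0.0013],"turn": [0,0,0],"fingers": 0},{"delta_pos": [0,0,-0.0013],"turn": [0,0,0],"fingers": 0},{"delta_pos": [0,0,-0.0013],"turn": [0,0,0],"fingers": 0},{"delta_pos": [0,0,-0.0267],"turn": [0,0,0],"fingers": 0},{"delta_pos": [0,0,-0.1067],"turn": [0,0,0],"fingers": 0},{"delta_pos": [0,0,-0.1867],"turn": [0,0,0],"fingers": 0},{"delta_pos": [-0.0667,0,-0.24],"turn": [0,0,0],"fingers": 0},{"delta_pos": [-0.0667,0,-0.24],"turn": [0,0,0],"fingers": 0.5},{"delta_pos": [-0.0667,0,-0.24],"turn": [0,0,0],"fingers": 0.5}])

```text
clock: 16.38
position: [0.3891, 0.2881, 0.2881]
ee_rot: [0.271, 0.962, 0.001, 0.001]
ft_force: [-0.2, -0.5, 0.1]
grip_width: 0.604
grasp_force: 0.0
```

```bash
cat > seat.py <<'E'
from h import *
import sys
o=get_obs();print(o["position"],o["ft_force"],o["grip_width"],o["clock"])
c=snap("wrist",sys.argv[1]);save(c,sys.argv[1],(160,20,480,220),2);W=cloud(c)
r=np.hypot(W[...,0]-.3473,W[...,1]-.3138)
for nm,r0,r1,z0,z1 in(("ring",.04,.064,.105,.111),("collar",.03,.046,.100,.1049),("rim",.02,.04,.118,.130)):
    m=(W[...,2]>z0)&(W[...,2]<z1)&(r<r1)&(r>r0);p=W[m]
    if len(p)>20: print(nm,len(p),circ(p[:,:2]),"zmed",np.median(p[:,2]),"slope",np.linalg.lstsq(np.c_[p[:,:2]-[.347,.314],np.ones(len(p))],p[:,2],rcond=None)[0].round(4))
E
python3 seat.py w9; python3 -c "
from h import *
go(.646,.204,.22,103-90)"
```

```text
[0.38906775 0.28807338 0.28807496] [-0.18394633 -0.45123042  0.14941851] 0.6042833427933465 16.375
ring 4114 (array([0.34575562, 0.31521245]), np.float64(0.05277452926921313)) zmed 0.10766650780557727 slope [ 0.001  -0.0003  0.1076]
collar 2031 (array([0.34754556, 0.31383651]), np.float64(0.03951005493604463)) zmed 0.10240590227197514 slope [-0.0029  0.0013  0.1022]
rim 839 (array([0.34589816, 0.31494391]), np.float64(0.030324513809047594)) zmed 0.12345770611707248 slope [-0.0111  0.0046  0.1232]
delta [-0.2636  0.0623  0.0677] turn [9.000e-04 1.000e-04 7.953e-01] rows 4.5
```

View pics/w9.png

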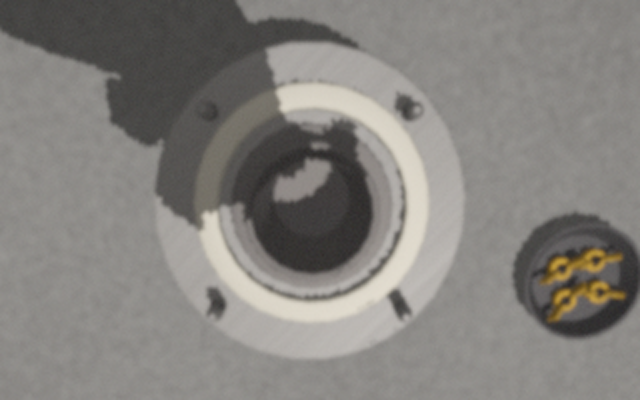

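The ring and cup are seated: the collar and white ring are concentric at about (312,200) in the crop, with the four studs outside them. Next is the basket.

Converted, -0.264 m / 0.75 = -0.352, -0.22 m / 0.75 = -0.2933, 0.16 rad / 2 = 0.08.

>>> move_arm(plan=[{"delta_pos": [-0.0733,0.0173,0],"turn": [0.0005,0,0.08],"fingers": 0.5},{"delta_pos": [-0.1467,0.0347,0.0133],"turn": [0.0005,0,0.16],"fingers": 0.5},{"delta_pos": [-0.22,0.052,0.04],"turn": [0.0005,0,0.24],"fingers": 0.5},{"delta_pos": [-0.2933,0.0693,0.0667],"turn": [0.0005,0,0.32],"fingers": 0.5},{"delta_pos": [-0.352,0.0827,0.0907],"turn": [0.0005,0,0.3975],"fingers": 0.5},{"delta_pos": [-0.352,0.0827,0.0907],"turn": [0.0005,0,0.3975],"fingers": 0.5},{"delta_pos": [-0.352,0.0827,0.0907],"turn": [0.0005,0,0.3975],"fingers": 0.5}])

```text
clock: 17.3
position: [0.6458, 0.2045, 0.2197]
ee_rot: [0.622, 0.783, 0.0, -0.001]
ft_force: [0.8, -0.2, 0.2]
grip_width: 0.499
grasp_force: 0.0
```

Run:
```python
from h import *
o=get_obs();print(o["position"],o["joint_pos"])
c=snap("wrist","w10");save(c,"w10",(160,60,480,300),2);W=cloud(c)
r=np.hypot(W[...,0]-.646,W[...,1]-.204)
for z0,z1,h in((.074,.09,.084),(.055,.066,.061)):
    m=(W[...,2]>z0)&(W[...,2]<z1)&(r<.05)
    p=W[m];v,u=np.where(m);q=np.array([ray(c,a,b,h)[:2] for a,b in zip(u,v)]).astype(np.float32)
    print(h,len(p),np.median(p[:,2]),"mec",cv2.minEnclosingCircle(q),"rect",cv2.minAreaRect(q),u.mean(),v.mean())
    if h>.07:
        l=cv2.fitLine(q,cv2.DIST_L2,0,.01,.01).ravel();print(np.degrees(np.arctan2(l[1],l[0])),q.mean(0))
```

```text
[0.64577825 0.20450528 0.21974516] [ 0.15767961  0.58397993 -0.80760801  1.30145282  0.41297809  1.42499562
 -0.39387902]
0.084 464 0.082850147838192 mec ((0.6462874412536621, 0.20749950408935547), 0.025540053844451904) rect ((0.6463472247123718, 0.20751337707042694), (0.007431726902723312, 0.05085063725709915), 13.043163299560547) 316.9698275862069 183.4956896551724
-76.643234 [0.64628047 0.20752512]
0.061 1672 0.06066210238577331 mec ((0.6469342112541199, 0.2048250436782837), 0.033283136785030365) rect ((0.6470415592193604, 0.20476391911506653), (0.06505151093006134, 0.06493262201547623), 13.043054580688477) 316.78528708133973 178.70454545454547
```

View pics/w10.png

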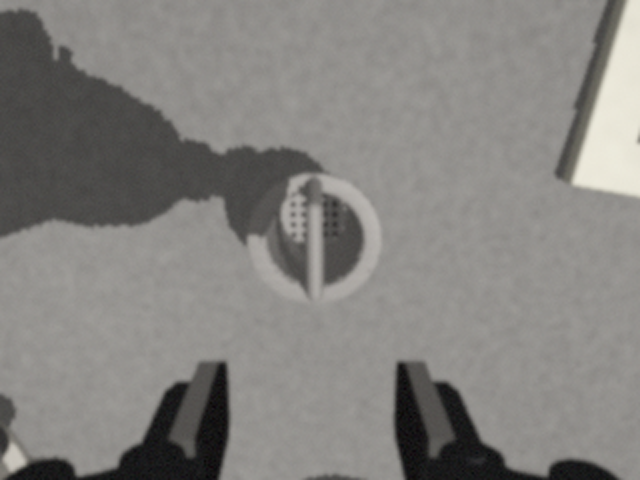

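The bar runs vertically in the crop from (313,185) to (313,295), across the jaw line, which is what I want. Next I descend and pinch it.

```bash
python3 -c "
from h import *
go(.6466,.2053,.081,13.2)"
```

```text
delta [0.0003 0.0009 0.1395] turn [ 0.0005 -0.001  -0.0008] rows 2.2
```

Converted, 0.139 m / 0.75 = 0.1853, 0.001 m / 0.75 = 0.0013, -0.001 rad / 2 = -0.0005.

>>> move_arm(plan=[{"delta_pos": [0,0.0013,0.0533],"turn": [0,-0.0005,-0.0005],"fingers": 0.6},{"delta_pos": [0,0.0013,0.1067],"turn": [0,-0.0005,-0.0005],"fingers": 0.6},{"delta_pos": [0,0.0013,0.1467],"turn": [0,-0.0005,-0.0005],"fingers": 0.6},{"delta_pos": [0,0.0013,0.1733],"turn": [0,-0.0005,-0.0005],"fingers": 0.6},{"delta_pos": [0,0.0013,0.1853],"turn": [0,-0.0005,-0.0005],"fingers": 0.6},{"delta_pos": [0,0.0013,0.1853],"turn": [0,-0.0005,-0.0005],"fingers": 0.6},{"delta_pos": [0,0.0013,0.1853],"turn": [0,-0.0005,-0.0005],"fingers": 1},{"delta_pos": [0,0.0013,0.1853],"turn": [0,-0.0005,-0.0005],"fingers": 1},{"delta_pos": [0,0.0013,0.1853],"turn": [0,-0.0005,-0.0005],"fingers": 1},{"delta_pos": [0,0.0013,0.1853],"turn": [0,-0.0005,-0.0005],"fingers": 1}], force=60)

```text
clock: 18.6
position: [0.6486, 0.2034, 0.0823]
ee_rot: [0.622, 0.783, 0.001, 0.001]
ft_force: [-1.0, 0.0, 6.9]
grip_width: 0.062
grasp_force: 58.8
```

Converted, -0.18 m / 0.75 = -0.24, -0.15 m / 0.75 = -0.2.

>>> move_arm(plan=[{"delta_pos": [0,0,-0.0133],"turn": [0,0,0],"fingers": 1},{"delta_pos": [0,0,-0.0667],"turn": [0,0,0],"fingers": 1},{"delta_pos": [0,0,-0.1333],"turn": [0,0,0],"fingers": 1},{"delta_pos": [0,0,-0.2],"turn": [0,0,0],"fingers": 1},{"delta_pos": [0,0,-0.24],"turn": [0,0,0],"fingers": 1},{"delta_pos": [0,0,-0.24],"turn": [0,0,0],"fingers": 1},{"delta_pos": [0,0,-0.24],"turn": [0,0,0],"fingers": 1}])

```text
clock: 19.48
position: [0.6476, 0.2029, 0.2598]
ee_rot: [0.622, 0.783, -0.001, 0.0]
ft_force: [0.0, -0.8, -2.0]
grip_width: 0.061
grasp_force: 58.9
```

```bash
cat > bk.py <<'E'
from h import *
import sys
o=get_obs();print(o["position"],o["grip_width"],o["grasp_force"],o["ft_force"],o["clock"])
c=snap("wrist",sys.argv[1]);W=cloud(c);R=Ro.from_quat(o["ee_rot"]).as_matrix();T=(W-o["position"])@R
r=np.hypot(T[...,0],T[...,1])
m=(T[...,2]>.012)&(T[...,2]<.03)&(r<.04)&(r>.025)&(c["color"].min(2)>70);p=T[m];print(len(p),"rim",circ(p[:,:2]),"z",np.percentile(p[:,2],[5,50,95]).round(4),"slope",np.linalg.lstsq(np.c_[p[:,:2],np.ones(len(p))],p[:,2],rcond=None)[0].round(3))
E
python3 bk.py w11; python3 -c "
from h import *
go(.3462,.3146,.26,50)"
```

```text
[0.64760771 0.20285351 0.2598007 ] 0.06094417838159784 58.948325514793396 [ 0.02240369 -0.79550973 -1.97646669] 19.475
3511 rim (array([ 0.00209425, -0.00035518]), np.float64(0.029279097952689435)) z [0.0199 0.0215 0.0227] slope [-0.016  0.015  0.022]
delta [ 0.1768 -0.2684 -0.0004] turn [-0.0021  0.0009 -0.6456] rows 5.1
```

```bash
python3 -c "
from h import *
go(.3482,.3131,.26,50)"
```

```text
delta [ 0.1749 -0.2668 -0.0004] turn [-0.0021  0.0009 -0.6456] rows 5.1
```

Converted, -0.267 m / 0.75 = -0.356, -0.255 m / 0.75 = -0.34, -0.002 rad / 2 = -0.001.

>>> move_arm(plan=[{"delta_pos": [0.04,-0.06,0],"turn": [-0.0005,0.0005,-0.055],"fingers": 1},{"delta_pos": [0.08,-0.12,0],"turn": [-0.0005,0.0005,-0.11],"fingers": 1},{"delta_pos": [0.12,-0.18,0],"turn": [-0.0005,0.0005,-0.165],"fingers": 1},{"delta_pos": [0.16,-0.24,0],"turn": [-0.0005,0.0005,-0.22],"fingers": 1},{"delta_pos": [0.2,-0.3,0],"turn": [-0.0005,0.0005,-0.275],"fingers": 1},{"delta_pos": [0.224,-0.34,0],"turn": [-0.001,0.0005,-0.31],"fingers": 1},{"delta_pos": [0.2333,-0.356,0],"turn": [-0.001,0.0005,-0.323],"fingers": 1},{"delta_pos": [0.2333,-0.356,0],"turn": [-0.001,0.0005,-0.323],"fingers": 1},{"delta_pos": [0.2333,-0.356,0],"turn": [-0.001,0.0005,-0.323],"fingers": 1}])

```text
clock: 20.65
position: [0.3498, 0.3127, 0.2605]
ee_rot: [0.343, 0.939, 0.001, 0.001]
ft_force: [0.8, 0.1, -2.0]
grip_width: 0.057
grasp_force: 58.9
```

```bash
python3 bk.py w12; python3 -c "
from h import *
go(.3482,.3131,.1485,50)"
```

```text
[0.3498177  0.31268603 0.26050036] 0.05733285566404242 58.937854170799255 [ 0.80141874  0.07031554 -2.03953809] 20.65
3519 rim (array([ 0.00209204, -0.0002112 ]), np.float64(0.02926637721018552)) z [0.0197 0.0213 0.0225] slope [-0.015  0.011  0.021]
delta [ 0.0013 -0.001   0.112 ] turn [ 0.0019 -0.0001 -0.0023] rows 1.8
```

Converted, 0.105 m / 0.75 = 0.14, -0.001 m / 0.75 = -0.0013, 0.001 rad / 2 = 0.0005.

>>> move_arm(plan=[{"delta_pos": [0.0013,-0.0013,0.04],"turn": [0.0005,0,-0.001],"fingers": 1},{"delta_pos": [0.0013,-0.0013,0.0667],"turn": [0.0005,0,-0.001],"fingers": 1},{"delta_pos": [0.0013,-0.0013,0.0867],"turn": [0.0005,0,-0.001],"fingers": 1},{"delta_pos": [0.0013,-0.0013,0.1067],"turn": [0.0005,0,-0.001],"fingers": 1},{"delta_pos": [0.0013,-0.0013,0.1267],"turn": [0.0005,0,-0.001],"fingers": 1},{"delta_pos": [0.0013,-0.0013,0.14],"turn": [0.0005,0,-0.001],"fingers": 1},{"delta_pos": [0.0013,-0.0013,0.14],"turn": [0.0005,0,-0.001],"fingers": 1},{"delta_pos": [0.0013,-0.0013,0.14],"turn": [0.0005,0,-0.001],"fingers": 1}])

```text
clock: 21.7
position: [0.3474, 0.3139, 0.1561]
ee_rot: [0.341, 0.94, 0.001, 0.001]
ft_force: [-0.3, 0.8, -0.9]
grip_width: 0.06
grasp_force: 59.0
```

Converted, 0.007 m / 0.75 = 0.0093, 0.006 m / 0.75 = 0.008.

>>> move_arm(plan=[{"delta_pos": [0,0,0.004],"turn": [0,0,0],"fingers": 1},{"delta_pos": [0,0,0.008],"turn": [0,0,0],"fingers": 1},{"delta_pos": [0,0,0.0093],"turn": [0,0,0],"fingers": 1},{"delta_pos": [0,0,0.0093],"turn": [0,0,0],"fingers": 1}])

```text
clock: 22.2
position: [0.3477, 0.3137, 0.1491]
ee_rot: [0.341, 0.94, 0.001, 0.001]
ft_force: [-0.2, -1.4, 5.9]
grip_width: 0.059
grasp_force: 59.6
```

Converted, -0.14 m / 0.75 = -0.1867, -0.12 m / 0.75 = -0.16.

>>> move_arm(plan=[{"delta_pos": [0,0,0],"turn": [0,0,0],"fingers": 0.6},{"delta_pos": [0,0,0],"turn": [0,0,0],"fingers": 0.6},{"delta_pos": [0,0,-0.0027],"turn": [0,0,0],"fingers": 0.6},{"delta_pos": [0,0,-0.0267],"turn": [0,0,0],"fingers": 0.6},{"delta_pos": [0,0,-0.0933],"turn": [0,0,0],"fingers": 0.6},{"delta_pos": [-0.0267,0,-0.16],"turn": [0,0,0],"fingers": 0.6},{"delta_pos": [-0.0667,0,-0.1867],"turn": [0,0,0],"fingers": 0.6},{"delta_pos": [-0.0667,0,-0.1867],"turn": [0,0,0],"fingers": 0.6},{"delta_pos": [-0.0667,0,-0.1867],"turn": [0,0,0],"fingers": 0.6}])

```text
clock: 23.32
position: [0.3848, 0.282, 0.2889]
ee_rot: [0.341, 0.94, 0.0, 0.001]
ft_force: [0.1, -0.1, -0.5]
grip_width: 0.404
grasp_force: 0.0
```

```bash
sed -i 's/("rim",.02,.04,.118,.130)/("rim",.02,.04,.118,.132),("bar",0,.03,.14,.155)/' seat.py; python3 seat.py w13;python3 pot.py w13 | grep -E "0.1[12][0-9]*\]|flange"
python3 - <<'E'
from h import *
c=load("w7");W=cloud(c);r=np.hypot(W[...,0]-.448,W[...,1]+.028)
m=(W[...,2]>.08)&(W[...,2]<.1)&(r<.07)
p=W[m][:,:2].astype(np.float32);l=cv2.fitLine(p,cv2.DIST_L2,0,.01,.01).ravel();print("handle",np.degrees(np.arctan2(l[1],l[0])),cv2.minAreaRect(p),len(p))
go(.448,-.028,.24,-77)
E
```

```text
[0.38479013 0.28196937 0.28890074] [ 0.13649311 -0.14828234 -0.45507584] 0.40373325234092383 23.325
ring 4079 (array([0.34572057, 0.31525963]), np.float64(0.05274526284754606)) zmed 0.1076356217668792 slope [ 0.0004 -0.0003  0.1076]
collar 1713 (array([0.34773768, 0.31313189]), np.float64(0.040474509611795516)) zmed 0.10229765489936449 slope [-0.0045  0.0053  0.102 ]
rim 2049 (array([0.34575507, 0.31445733]), np.float64(0.028444839570368023)) zmed 0.12807655002962454 slope [-0.0055  0.0006  0.1275]
bar 532 (array([0.34556522, 0.31516525]), np.float64(0.014793313746227233)) zmed 0.1503693698987726 slope [0.0375 0.0124 0.1499]
flange z 0.09990401730912427 centre [0.3473337  0.31295347] 0.07868794692552349 442 442
[358.97530864  67.80246914] 81 [0.3316366  0.37781695 0.12217299]
[256.85542169  83.42168675] 83 [0.28226005 0.29822259 0.12119778]
[368.23943662 168.45070423] 71 [0.41174526 0.32839786 0.12140557]
[275.6119403  181.23880597] 67 [0.36209963 0.24834369 0.12128401]
handle 12.3497715 ((0.4484834372997284, -0.027932455763220787), (0.09016697853803635, 0.012427723966538906), 12.231846809387207) 1784
delta [-0.2472 -0.1977  0.0486] turn [ 1.0000e-03 -3.0000e-04  2.2203e+00] rows 11.9
```

View pics/w13.png

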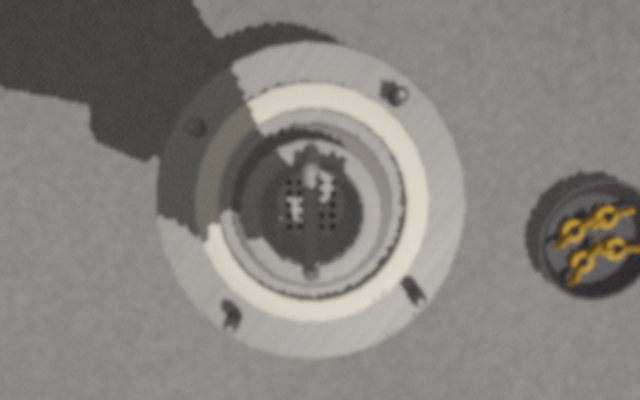

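The basket hangs level, with its rim at z about 0.128 and the bar at 0.150. For the lid I'll grip across the handle.

Run:
```python
from h import *
go(.448,-.028,.24,102.3);go(.47,.12,.27,80)
```

```text
delta [-0.2472 -0.1977  0.0486] turn [ 2.000e-04  9.000e-04 -9.091e-01] rows 5.1
delta [-0.1694 -0.0698  0.0187] turn [ 4.000e-04  8.000e-04 -5.199e-01] rows 2.9
```

Converted, -0.247 m / 0.75 = -0.3293, -0.15 m / 0.75 = -0.2, -0.15 rad / 2 = -0.075.

>>> move_arm(plan=[{"delta_pos": [-0.0667,-0.0267,0.0067],"turn": [0,0.0005,-0.075],"fingers": 0.5},{"delta_pos": [-0.1333,-0.06,0.0133],"turn": [0,0.0005,-0.15],"fingers": 0.5},{"delta_pos": [-0.2,-0.0933,0.024],"turn": [0,0.0005,-0.225],"fingers": 0.5},{"delta_pos": [-0.2467,-0.1467,0.0333],"turn": [0,0.0005,-0.3],"fingers": 0.5},{"delta_pos": [-0.2933,-0.2067,0.0467],"turn": [0,0.0005,-0.375],"fingers": 0.5},{"delta_pos": [-0.3293,-0.264,0.064],"turn": [0,0.0005,-0.44],"fingers": 0.5},{"delta_pos": [-0.3293,-0.264,0.0653],"turn": [0,0.0005,-0.4545],"fingers": 0.5},{"delta_pos": [-0.3293,-0.264,0.0653],"turn": [0,0.0005,-0.4545],"fingers": 0.5},{"delta_pos": [-0.3293,-0.264,0.0653],"turn": [0,0.0005,-0.4545],"fingers": 0.5}])

```text
clock: 24.5
position: [0.4484, -0.0271, 0.2399]
ee_rot: [-0.107, 0.994, 0.0, 0.0]
ft_force: [0.6, -0.5, 0.0]
grip_width: 0.5
grasp_force: 0.0
```

```bash
cat > lid.py <<'E'
from h import *
import sys
o=get_obs();print(o["position"],o["joint_pos"].round(2) if hasattr(o["joint_pos"],"round") else o["joint_pos"])
c=snap("wrist",sys.argv[1]);save(c,sys.argv[1]);W=cloud(c)
r=np.hypot(W[...,0]-.448,W[...,1]+.028)
m=(W[...,2]>.087)&(W[...,2]<.1)&(r<.06)
v,u=np.where(m);q=np.array([ray(c,a,b,.094)[:2] for a,b in zip(u,v)]).astype(np.float32)
l=cv2.fitLine(q,cv2.DIST_L2,0,.01,.01).ravel();print("handle",np.degrees(np.arctan2(l[1],l[0])),cv2.minAreaRect(q),len(q))
m=(W[...,2]>.004)&(W[...,2]<.012)&(r<.09)&(r>.06)
print("lugs px",m.sum())
# holes: not-lug specks enclosed in the lug mask
n=(cv2.morphologyEx(m.astype(np.uint8),cv2.MORPH_CLOSE,np.ones((3,3))))
cs,hi=cv2.findContours(n,cv2.RETR_CCOMP,cv2.CHAIN_APPROX_NONE)
for i,k in enumerate(cs):
    if hi[0][i][3]>=0 and cv2.contourArea(k)>15:
        a,b=k[:,0].mean(0);print("hole",a,b,cv2.contourArea(k),ray(c,a,b,.008)[:2])
E
python3 lid.py w14
```

```text
[ 0.44838314 -0.02710821  0.23992762] [ 0.83 -0.02 -0.84  1.87 -0.02  1.29  1.78]
handle 11.9006815 ((0.4470462203025818, -0.027569206431508064), (0.08855468034744263, 0.011513401754200459), 11.852128982543945) 1158
lugs px 1508
hole 371.0 162.5 77.0 [0.43307328 0.03826082]
hole 259.0357142857143 162.60714285714286 79.0 [ 0.46179649 -0.09367804]
hole 314.90625 104.0625 103.0 [ 0.38128736 -0.04213916]
```

View pics/w14.png

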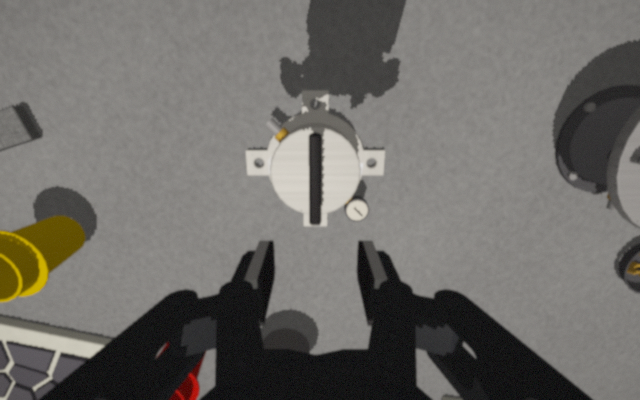

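The lid lies with lug holes at (259,163), (371,163) and (315,104). The black handle, (315,130)-(315,222), lies across the jaw line. The lid centre is (0.4474,-0.0277) and its yaw is 12.3°. Now I descend and grip.

Run:
```python
from h import *
go(.4474,-.0277,.086,102.3)
```

```text
delta [ 0.0012 -0.0002  0.1539] turn [0.0004 0.0009 0.0003] rows 2.5
```

Converted, 0.154 m / 0.75 = 0.2053, 0.145 m / 0.75 = 0.1933, 0.001 rad / 2 = 0.0005.

>>> move_arm(plan=[{"delta_pos": [0.0013,0,0.0533],"turn": [0,0.0005,0],"fingers": 0.6},{"delta_pos": [0.0013,0,0.1067],"turn": [0,0.0005,0],"fingers": 0.6},{"delta_pos": [0.0013,0,0.16],"turn": [0,0.0005,0],"fingers": 0.6},{"delta_pos": [0.0013,0,0.1933],"turn": [0,0.0005,0],"fingers": 0.6},{"delta_pos": [0.0013,0,0.2053],"turn": [0,0.0005,0],"fingers": 0.6},{"delta_pos": [0.0013,0,0.2053],"turn": [0,0.0005,0],"fingers": 0.6},{"delta_pos": [0.0013,0,0.2053],"turn": [0,0.0005,0],"fingers": 1},{"delta_pos": [0.0013,0,0.2053],"turn": [0,0.0005,0],"fingers": 1},{"delta_pos": [0.0013,0,0.2053],"turn": [0,0.0005,0],"fingers": 1},{"delta_pos": [0.0013,0,0.2053],"turn": [0,0.0005,0],"fingers": 1},{"delta_pos": [0.0013,0,0.2053],"turn": [0,0.0005,0],"fingers": 1}], force=110)

```text
clock: 25.92
position: [0.4482, -0.0288, 0.0872]
ee_rot: [-0.106, 0.994, -0.0, 0.001]
ft_force: [-2.1, 0.4, 7.0]
grip_width: 0.108
grasp_force: 107.8
```

Converted, -0.19 m / 0.75 = -0.2533, -0.16 m / 0.75 = -0.2133.

>>> move_arm(plan=[{"delta_pos": [0,0,-0.0133],"turn": [0,0,0],"fingers": 1},{"delta_pos": [0,0,-0.0533],"turn": [0,0,0],"fingers": 1},{"delta_pos": [0,0,-0.1067],"turn": [0,0,0],"fingers": 1},{"delta_pos": [0,0,-0.16],"turn": [0,0,0],"fingers": 1},{"delta_pos": [0,0,-0.2133],"turn": [0,0,0],"fingers": 1},{"delta_pos": [0,0,-0.2533],"turn": [0,0,0],"fingers": 1},{"delta_pos": [0,0,-0.2533],"turn": [0,0,0],"fingers": 1},{"delta_pos": [0,0,-0.2533],"turn": [0,0,0],"fingers": 1}])

```text
clock: 26.92
position: [0.4467, -0.029, 0.2746]
ee_rot: [-0.106, 0.994, 0.0, -0.001]
ft_force: [-0.6, -1.3, -5.4]
grip_width: 0.108
grasp_force: 108.1
```

```bash
cat > lid2.py <<'E'
from h import *
import sys
o=get_obs();R=Ro.from_quat(o["ee_rot"]).as_matrix();print(o["position"],"yaw",np.degrees(np.arctan2(R[1,1],R[0,1])),o["grip_width"],o["grasp_force"],o["ft_force"],o["torque"],o["joint_pos"])
c=snap("wrist",sys.argv[1]);W=cloud(c);T=(W-o["position"])@R
r=np.hypot(T[...,0],T[...,1])
m=(T[...,2]>.068)&(T[...,2]<.095)&(r<.09)&(r>.055)
n=cv2.morphologyEx(m.astype(np.uint8),cv2.MORPH_CLOSE,np.ones((3,3)))
print("lug z",np.median(T[...,2][m]),m.sum())
p=T[m];print("plane",np.linalg.lstsq(np.c_[p[:,:2],np.ones(len(p))],p[:,2],rcond=None)[0].round(4))
h=o["position"][2]-np.median(T[...,2][m])
cs,hi=cv2.findContours(n,cv2.RETR_CCOMP,cv2.CHAIN_APPROX_NONE)
for i,k in enumerate(cs):
    if hi[0][i][3]>=0 and cv2.contourArea(k)>25:
        a,b=k[:,0].mean(0);w=ray(c,a,b,h);print("hole px",a.round(1),b.round(1),cv2.contourArea(k),"tool",((w-o["position"])@R).round(4),"world",w.round(4))
E
python3 lid2.py w15; python3 -c "
from h import *
go(.3471,.3135,.28,103.3);go(.46,.12,.28,103)"
```

```text
[ 0.44666274 -0.02896962  0.27462161] yaw 102.21628329693606 0.1077348794325464 108.12362909317017 [-0.56127264 -1.33147017 -5.41027667] [0.01718159 0.00150983 0.0361012 ] [ 0.85725399 -0.05274498 -0.84780984  1.81215445 -0.04060835  1.36657197
  1.80246743]
lug z 0.07952230177929365 5481
plane [-0.0058 -0.001   0.0799]
hole px 224.8 205.7 140.5 tool [ 0.0021 -0.0663  0.0795] world [ 0.4585 -0.0942  0.1951]
hole px 406.6 205.6 140.0 tool [0.0019 0.0668 0.0796] world [0.4305 0.036  0.1951]
hole px 315.6 111.6 268.0 tool [0.0686 0.0003 0.0797] world [ 0.3794 -0.0431  0.1951]
delta [ 0.0247  0.3558 -0.0052] turn [ 0.0011 -0.0025 -0.0189] rows 5.7
delta [-0.0447  0.1428 -0.0056] turn [ 0.0011 -0.0025 -0.0137] rows 2.4
```

Converted, 0.356 m / 0.75 = 0.4747, -0.029 m / 0.75 = -0.0387, -0.002 rad / 2 = -0.001.

>>> move_arm(plan=[{"delta_pos": [-0.0187,0.06,-0.008],"turn": [0,-0.001,0],"fingers": 1},{"delta_pos": [-0.0387,0.12,-0.008],"turn": [0,-0.001,-0.005],"fingers": 1},{"delta_pos": [-0.0533,0.18,-0.008],"turn": [0.0005,-0.001,-0.007],"fingers": 1},{"delta_pos": [-0.0467,0.24,-0.008],"turn": [0.0005,-0.001,-0.008],"fingers": 1},{"delta_pos": [-0.0333,0.3,-0.008],"turn": [0.0005,-0.001,-0.009],"fingers": 1},{"delta_pos": [-0.0133,0.3533,-0.008],"turn": [0.0005,-0.001,-0.0095],"fingers": 1},{"delta_pos": [0.0067,0.4067,-0.008],"turn": [0.0005,-0.001,-0.0095],"fingers": 1},{"delta_pos": [0.024,0.4507,-0.008],"turn": [0.0005,-0.001,-0.0095],"fingers": 1},{"delta_pos": [0.0333,0.4747,-0.008],"turn": [0.0005,-0.001,-0.0095],"fingers": 1},{"delta_pos": [0.0333,0.4747,-0.008],"turn": [0.0005,-0.001,-0.0095],"fingers": 1},{"delta_pos": [0.0333,0.4747,-0.008],"turn": [0.0005,-0.001,-0.0095],"fingers": 1}])

```text
clock: 28.35
position: [0.3478, 0.3128, 0.2811]
ee_rot: [-0.116, 0.993, -0.001, 0.0]
ft_force: [0.8, -0.4, -5.4]
grip_width: 0.11
grasp_force: 108.2
```

```bash
python3 lid2.py w16
python3 - <<'E'
from h import *
c=load("w16");W=cloud(c)
r=np.hypot(W[...,0]-.3471,W[...,1]-.3135)
m=(W[...,2]>.108)&(W[...,2]<.13)&(r<.085)&(r>.05)
n,L,st,C=cv2.connectedComponentsWithStats(m.astype(np.uint8))
for i in range(1,n):
    if st[i,4]>5: print(C[i],st[i,4],np.median(W[L==i],axis=0))
go(.3471,.3135,.222,103.3)
E
```

```text
[0.34781733 0.31278448 0.28113136] yaw 103.27328881376093 0.10997690557241006 108.20415258407593 [ 0.80914212 -0.40792184 -5.36760369] [ 0.00467915 -0.02623359 -0.00813845] [ 0.43910859  0.03983492 -1.26651319  1.74848933  0.03979357  1.38167594
  0.96778246]
lug z 0.07957166784906974 5471
plane [-0.0055 -0.0014  0.08  ]
hole px 224.8 205.7 139.5 tool [ 0.002  -0.0663  0.0796] world [0.3612 0.2477 0.2016]
hole px 406.4 205.8 138.5 tool [0.0018 0.0667 0.0795] world [0.3308 0.3772 0.2016]
hole px 315.8 111.7 265.5 tool [0.0685 0.0004 0.0796] world [0.2811 0.2974 0.2016]
[315.69354839 107.08064516] 62 [0.28114201 0.29729111 0.12254997]
[340.875  124.5625] 16 [0.29196031 0.32504227 0.10843777]
[290.41666667 126.08333333] 12 [0.30477811 0.27741116 0.10824447]
[348.07692308 127.        ] 13 [0.2927134  0.33227867 0.10847902]
[284. 129.] 10 [0.30906091 0.27229765 0.10845713]
delta [0.0008 0.0011 0.0593] turn [-0.001   0.0006 -0.0012] rows 0.9
```

Converted, 0.059 m / 0.75 = 0.0787, -0.001 m / 0.75 = -0.0013, -0.001 rad / 2 = -0.0005.

>>> move_arm(plan=[{"delta_pos": [-0.0013,0.0013,0.0267],"turn": [-0.0005,0,-0.0005],"fingers": 1},{"delta_pos": [-0.0013,0.0013,0.0533],"turn": [-0.0005,0,-0.0005],"fingers": 1},{"delta_pos": [-0.0013,0.0013,0.0733],"turn": [-0.0005,0,-0.0005],"fingers": 1},{"delta_pos": [-0.0013,0.0013,0.0787],"turn": [-0.0005,0,-0.0005],"fingers": 1},{"delta_pos": [-0.0013,0.0013,0.0787],"turn": [-0.0005,0,-0.0005],"fingers": 1},{"delta_pos": [-0.0013,0.0013,0.0787],"turn": [-0.0005,0,-0.0005],"fingers": 1}])

```text
clock: 29.15
position: [0.3487, 0.3151, 0.2235]
ee_rot: [-0.116, 0.993, 0.0, 0.001]
ft_force: [-0.8, -0.1, -4.3]
grip_width: 0.104
grasp_force: 108.2
```

```bash
python3 lid2.py w17
python3 - <<'E'
from h import *
c=load("w17");W=cloud(c)
r=np.hypot(W[...,0]-.3471,W[...,1]-.3135)
m=(W[...,2]>.108)&(W[...,2]<.129)&(r<.085)&(r>.05)
n,L,st,C=cv2.connectedComponentsWithStats(m.astype(np.uint8))
for i in range(1,n):
    if st[i,4]>5: print(C[i],st[i,4],np.median(W[L==i],axis=0))
im=c["color"][:,:,::-1]
t=[cv2.resize(im[b-24:b+24,a-24:a+24],(260,260),interpolation=cv2.INTER_CUBIC) for a,b in((225,206),(406,206),(316,112))]
cv2.imwrite("pics/w17.png",np.hstack(t))
E
```

```text
[0.34874699 0.31508532 0.22347695] yaw 103.35453988016043 0.10364796375747047 108.18650722503662 [-0.83713355 -0.10268041 -4.31855372] [ 0.08074067  0.00405433 -0.00758963] [ 0.38496189  0.1280363  -1.26598017  1.83419976  0.12887488  1.26886282
  0.88698056]
lug z 0.07957213435432758 5462
plane [-0.0056 -0.0005  0.08  ]
hole px 224.8 205.7 139.5 tool [ 0.002  -0.0663  0.0795] world [0.3623 0.2502 0.1439]
hole px 406.2 205.8 136.5 tool [0.0017 0.0666 0.0796] world [0.3319 0.3796 0.1439]
hole px 315.6 111.6 266.0 tool [0.0686 0.0003 0.0794] world [0.2821 0.2996 0.1439]
[313.27272727 108.09090909] 88 [0.28128001 0.29775118 0.12267653]
[292.125 125.875] 8 [0.29909805 0.28473125 0.10854424]
[338.875 124.625] 8 [0.28959758 0.32018987 0.10824444]
[346.375 128.25 ] 8 [0.29095926 0.32640665 0.10854523]
```

View pics/w17.png

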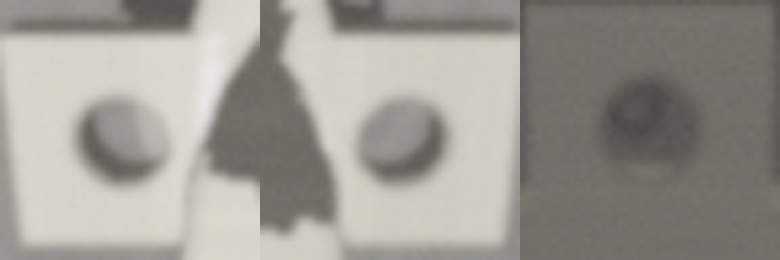

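The last picture shows the front lug hole, with the stud tip inside it slightly left and up, at crop (645,105) against hole centre (650,122). I'll shift about 1.5 mm along -y and re-measure numerically.

>>> move_arm(plan=[{"delta_pos": [0,-0.002,0],"turn": [0,0,0],"fingers": 1},{"delta_pos": [0,-0.002,0],"turn": [0,0,0],"fingers": 1},{"delta_pos": [0,-0.002,0.004],"turn": [0,0,0],"fingers": 1},{"delta_pos": [0,-0.002,0.004],"turn": [0,0,0],"fingers": 1},{"delta_pos": [0,-0.002,0.004],"turn": [0,0,0],"fingers": 1}])

```text
clock: 29.82
position: [0.3488, 0.3134, 0.2198]
ee_rot: [-0.116, 0.993, 0.0, 0.001]
ft_force: [-0.3, -0.2, -5.0]
grip_width: 0.11
grasp_force: 108.2
```

```bash
python3 lid2.py w18 | cut -c1-150
python3 - <<'E'
from h import *
c=load("w18");W=cloud(c)
r=np.hypot(W[...,0]-.3471,W[...,1]-.3135)
m=(W[...,2]>.108)&(W[...,2]<.129)&(r<.085)&(r>.062)
n,L,st,C=cv2.connectedComponentsWithStats(m.astype(np.uint8))
for i in range(1,n):
    if st[i,4]>20: print(C[i],st[i],np.median(W[L==i],axis=0))
E
```

```text
[0.34875167 0.31342654 0.21983604] yaw 103.36768709081754 0.10964318536715695 108.17970514297485 [-0.32055697 -0.22295247 -4.96820215] [-0.01199102  0
  0.88817667]
lug z 0.07956520082897194 5477
plane [-0.0025 -0.0002  0.0799]
hole px 224.8 205.8 136.5 tool [ 0.0019 -0.0663  0.0795] world [0.3623 0.2485 0.1403]
hole px 406.2 205.7 140.5 tool [0.0018 0.0666 0.0796] world [0.3317 0.3778 0.1403]
hole px 315.5 111.6 270.0 tool [0.0686 0.0002 0.0795] world [0.2821 0.2978 0.1403]
[315.08823529 108.41176471] [310 103  11  12 102] [0.28083148 0.29727014 0.12231168]
```

>>> move_arm(plan=[{"delta_pos": [0,0,0.004],"turn": [0,0,0],"fingers": 1},{"delta_pos": [0,0,0.008],"turn": [0,0,0],"fingers": 1},{"delta_pos": [0,0,0.012],"turn": [0,0,0],"fingers": 1},{"delta_pos": [0,0,0.016],"turn": [0,0,0],"fingers": 1},{"delta_pos": [0,0,0.016],"turn": [0,0,0],"fingers": 1}])

```text
clock: 30.5
position: [0.3487, 0.3134, 0.2076]
ee_rot: [-0.116, 0.993, 0.0, 0.001]
ft_force: [0.7, -0.1, -5.1]
grip_width: 0.104
grasp_force: 108.2
```

Lid underside is at about 0.120, so the stud tips are in the holes, and there is no contact force. Continuing down.

Converted, 0.012 m / 0.75 = 0.016, 0.011 m / 0.75 = 0.0147.

>>> move_arm(plan=[{"delta_pos": [0,0,0.004],"turn": [0,0,0],"fingers": 1},{"delta_pos": [0,0,0.008],"turn": [0,0,0],"fingers": 1},{"delta_pos": [0,0,0.012],"turn": [0,0,0],"fingers": 1},{"delta_pos": [0,0,0.0147],"turn": [0,0,0],"fingers": 1},{"delta_pos": [0,0,0.016],"turn": [0,0,0],"fingers": 1},{"delta_pos": [0,0,0.016],"turn": [0,0,0],"fingers": 1}])

```text
clock: 31.25
position: [0.3488, 0.3134, 0.1959]
ee_rot: [-0.116, 0.993, 0.0, 0.001]
ft_force: [0.7, 0.9, -4.7]
grip_width: 0.106
grasp_force: 108.2
```

Converted, 0.0015 m / 0.75 = 0.002, 0.001 m / 0.75 = 0.0013.

>>> move_arm(plan=[{"delta_pos": [0,0,0.0013],"turn": [0,0,0],"fingers": 1},{"delta_pos": [0,0,0.002],"turn": [0,0,0],"fingers": 1},{"delta_pos": [0,0,0.002],"turn": [0,0,0],"fingers": 1}])

```text
clock: 31.62
position: [0.349, 0.3136, 0.1952]
ee_rot: [-0.116, 0.993, 0.0, 0.001]
ft_force: [-3.3, -4.1, 7.0]
grip_width: 0.106
grasp_force: 110.0
```

Contact: the vertical force went from -5 N to +7 N at the seated height. Releasing and lifting away.

Converted, -0.11 m / 0.75 = -0.1467, -0.1 m / 0.75 = -0.1333.

>>> move_arm(plan=[{"delta_pos": [0,0,0],"turn": [0,0,0],"fingers": 0.6},{"delta_pos": [0,0,0],"turn": [0,0,0],"fingers": 0.6},{"delta_pos": [0,0,-0.0027],"turn": [0,0,0],"fingers": 0.6},{"delta_pos": [0,0,-0.0267],"turn": [0,0,0],"fingers": 0.6},{"delta_pos": [0,0,-0.08],"turn": [0,0,0],"fingers": 0.6},{"delta_pos": [0,0,-0.1333],"turn": [0,0,0],"fingers": 0.6},{"delta_pos": [0,0,-0.1467],"turn": [0,0,0],"fingers": 0.6},{"delta_pos": [0,0,-0.1467],"turn": [0,0,0],"fingers": 0.6}])

```text
clock: 32.62
position: [0.3489, 0.3135, 0.305]
ee_rot: [-0.116, 0.993, 0.0, 0.001]
ft_force: [-0.2, -0.7, 0.0]
grip_width: 0.4
grasp_force: 0.0
```

Run:
```python
from h import *
o=get_obs();print(o["position"],o["ft_force"],o["clock"],o["grip_width"])
c=snap("wrist","w19");W=cloud(c);r=np.hypot(W[...,0]-.3471,W[...,1]-.3135)
def pl(z0,z1,r0,r1):
    p=W[(W[...,2]>z0)&(W[...,2]<z1)&(r>r0)&(r<r1)];print(len(p),np.median(p,axis=0),np.linalg.lstsq(np.c_[p[:,:2]-[.347,.3135],np.ones(len(p))],p[:,2],rcond=None)[0].round(4))
pl(.158,.172,0,.045);pl(.112,.12,.06,.09);pl(.19,.206,0,.06)
m=(W[...,2]>.1195)&(W[...,2]<.13)&(r<.08)&(r>.06)
n,L,st,C=cv2.connectedComponentsWithStats(m.astype(np.uint8))
for i in range(1,n):
    if st[i,4]>10: print(C[i],st[i,4],np.median(W[L==i],axis=0))
v,u=np.where((W[...,2]>.19)&(W[...,2]<.21)&(r<.06));q=np.array([ray(c,a,b,.202)[:2] for a,b in zip(u,v)]).astype(np.float32);print(cv2.minAreaRect(q))
```

```text
[0.34891397 0.31350967 0.30504568] [-0.2453447  -0.72200602  0.00441223] 32.625 0.4001856664572651
5962 [0.34468149 0.3119284  0.16580172] [ 0.0009 -0.0012  0.1658]
1794 [0.33685596 0.3013353  0.1157382 ] [ 0.0009 -0.0007  0.1158]
1530 [0.34338746 0.31275699 0.20140565] [0.0064 0.0007 0.2013]
[315.29411765 104.45098039] 51 [0.28122604 0.29753012 0.12266362]
[250.97619048 171.16666667] 42 [0.36210706 0.24727472 0.12258602]
[379.24390244 171.14634146] 41 [0.3313653  0.37790348 0.12317652]
((0.3479633629322052, 0.31357765197753906), (0.08909109234809875, 0.011755199171602726), 13.547099113464355)
```

The lid is level: dome top at 0.166, lug tops at 0.116, and studs showing through the holes. Handing in.

```bash
python3 -c "
from workcell import hand_in
print(hand_in())"
```

```text
the job is handed in; nothing more can be done
None
```

The pot is assembled and handed in: ring, cup, basket and lid all measured at their seated heights, with the lid level and the studs through its lug holes, after about 33 s of the 128 s allowed; no verdict came back.

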